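# Turn the sample biscuit over with the turner and cover it again

### The job

On this food-sampling desk a chocolate-coated biscuit waits under a glass dome for its underside to be judged. Lift the dome off and stand it on the desk, then take the turner from its rest and use it to turn the biscuit over, so that it lies flat on the board's mat with the plain underside up and far enough in for the dome; it is a clean sample, so the robot itself must not touch it. Lay the turner back in both forks of its rest, then put the dome back over the biscuit, standing level inside the board's rim, without tipping the dome at any time or shifting the loose sample cups near it.

Things in the scene. Friction and masses are not known exactly. Their poses are not given: they have to be found in the camera images.
- board: Round white marble board, 248 mm across, fixed; origin at the centre of its underside (desk height), z up. Floor 12 mm above the desk; on it, fixed, a round grey-blue non-slip mat, 196 mm across, top 13.5 mm above the desk (friction about 1.1). Round the edge a rim 12 mm wide: inner diameter 224 mm, top 18 mm above the desk.
- dome_knob (a point): Middle of the upright cylindrical wooden knob (30 mm diameter, 16 mm high there) on the clear glass dome; z up. Dome: 214 mm outer diameter, 115 mm high without knob, 154 with it, wall 4 mm, open below, 0.4 kg; its foot is 139 mm below this point (151 mm above the desk when on the board's floor). It starts inside the board's rim (5 mm play all round), over the biscuit.
- biscuit_center (a point): Centre of the stiff biscuit, 76 mm across, 10 mm thick, 30 g, on the mat. z points out of its chocolate face (up at the start); the other is golden with pricked holes. Edges are rounded: flat faces 62-66 mm across, the lower edge rises 2 mm over the outer 6 mm. It starts off the board's centre; tipped over its far edge, towards and past that centre, it ends about 70 mm further on.
- rest: Turner rest, fixed: wooden plinth 126 x 56 x 14 mm with two steel-wire forks at x = +45 and -45 mm (84 mm free between them); origin at the centre of its underside, z up. The handle lies along x across both forks, with an inner width of 23 mm at the bottom and 36 at the tips, 69 mm above the desk; the wires carry it 50 mm above the desk.
- turner_grip (a point): Middle of the turner's black handle, to grip: 130 mm long (x), 18 wide (y), 16 high (z). x points from handle to blade, z out of the blade's upper side. In the rest it is level, 58 mm above the desk, midway between the forks. 0.11 kg, balanced about 20 mm ahead of this point.
- turner_tip (a point): Middle of the lower front edge of the turner's slotted steel blade: 162 mm ahead (+x) of and 46 mm below the handle's middle. Blade flat, parallel to the handle, 70 mm long, 60 mm wide, 2 mm thick, square-ended, slick (friction 0.2); a 6 mm wire neck steps up from its rear to the handle.
- cup_a_center (a point): Specimen cup with white lid, 58 mm across, 65 mm high, a bystander; this point is half-way up.
- cup_b_center (a point): Another such cup, a bystander; this point is half-way up.
- cup_c_center (a point): Another such cup, a bystander; this point is half-way up.

How it is judged:
By the outcome, as a careful person would: the job done as asked, in the order asked, and still so for the second after the job is handed in, with the robot touching nothing.
It also fails if it takes over 72 s, if anything falls off the work surface, if the arm or the gripper's body presses on something with over 40 N, if the wrist force passes 120 N, or if a joint passes its speed limit or range.

### The arm

A 6-joint arm with a two-finger parallel gripper is mounted at the origin on a cart in front of the work surface, level with it; the furniture and walls round the work are solid. World frame = base frame: x ahead of the robot, y to its left, z up, the work surface at z = 0. Lengths are in m, angles in rad, forces in N, time in s.
With the tool pointing down it reaches from about 0.35 to 0.775 m from the base axis. Payload 5.5 kg.
Tool frame: the origin (TCP) lies at the very end of the fingers, on their centre line; the grasp point (between the pads) lies 19 mm behind it (env.grasp_offset is the distance from the TCP to the grasp point, in m); z points along the fingers, x is the direction in which the jaws open and shut, and the axes are right-handed (so a half turn about z gives the same grasp; the last joint's range is limited). The gripper opens to 85 mm and grips with 20 to 120 N. Pads are 22 mm wide; open, the fingers measure 114 mm over their backs; the gripper's body (76 mm by 85 mm) begins 54 mm behind the grasp point. The pads swing forward as they close: fully open they stand 13 mm farther back than shut.
Start: joints at [1.055, 0.313, 0.046, 1.304, 0, 1.431], TCP at [0.211, 0.535, 0.231] pointing down, gripper open.
Joint ranges: [-2.76, 2.76], [-0.86, 1.69], [-1.03, 1.26], [-2.2, 2.34], [-1.47, 1.5], [-3.14, 3.14]. Speed limits (rad/s): [2.57, 2.57, 3.14, 3.14, 3.14, 3.14].

### API

Orientations are given as a unit quaternion [w, x, y, z].
In Python, from workcell import status, viewer, env gives the robot as it stands.
- The arm moves only by the tool carry_out, never from a script. Its argument "plan" is a list of rows, each an object of numbers: "x", "y", "z": the shift along the tool's x, y, z in m; "ax", "ay", "az": the turn, a rotation vector about the tool's x, y, z in rad; "hand": the opening, from 0 (shut) to 1 (fully open). In form: [{"x": .., "y": .., "z": .., "ax": .., "ay": .., "az": .., "hand": ..}, ...]. A call has 1 to 12 rows; each row is the pose to reach, as a shift and turn from the pose measured when the call began, along the tool's axes at that moment; what a row does not reach only later rows make up. A row lasts 1/12 s, in which the tool goes at most 41.7 mm and 7.16 degrees, less where a joint would pass 70% of its speed; a pose out of reach is approached as far as the arm can. A call with a gripper value outside its range is refused whole. The fingers move at their own pace and stop on an object; "squeeze" is the grip in N (left out, the last holds). Time passes only in rows, so rows that repeat a pose let the fingers close. It gives the time, the measured TCP pose, the force and the opening at its end, in the units of the state.
- status.get_state(): the state, without advancing time (a new reading comes with each control period).
- viewer.read_camera(name): name is "side" or "top"; returns the picture (480x640x3 uint8, red, green, blue); there is no depth.
- viewer.camera_model(name): a dict with "vfov" (degrees; the focal length in pixels is half the picture's height over the tangent of half this angle, whatever the lens; pixels are square), "cx", "cy" (the principal point, pixels), "k1" (the pictures are not rectified: a ray, as slopes to the right and down, at radius r is drawn at 1 + k1 r^2 times it, then the intrinsics apply), "T" (4x4, takes a point from camera to world coordinates). Camera axes: x right, y down, z forward; pixel columns grow to the right and rows downward; lengths in m; the calibration is good to about 2 mm. A picture is of the moment at which its call begins. camera_model takes no time and is no camera call.
- env.hand_in(): hands the job in, once; it reports no verdict.
The state is a dict: "clock": time; "joint_pos": joint angles; "qvel": joint speeds; "tau": joint torques, N m; "tcp_pos": TCP position; "orientation": TCP orientation; "wrist_force": force on the tool from outside, world axes, zero at the start; "ft_torque": the same for the moment, N m; "finger_gap": finger opening in m.
Only numpy, scipy, OpenCV 4.12 (cv2) and the standard library are available. Lean on these libraries where they do the work, as an engineer would, in place of code of your own. Each camera call takes 0.05 s, during which the arm holds its last target.

## Working session

There is one attempt and no reset: what is moved stays moved. The work goes in short steps, Python scripts to look and compute and a tool call to move; the robot and the scene stay as the last step left them, time stands still between calls to the robot, and variables do not carry over. Pictures are saved under pics/ and viewed, and the job is handed in when it is done.

Besides the shell and the picture viewer there is one more tool, called after "Call:" by a JSON object that holds its "name" and its "arguments", one argument or row to a line. carry_out: Moves the arm, as the interface text tells. Its arguments: {"type":"object","properties":{"plan":{"type":"array"},"squeeze":{"type":"number"}},"required":["plan"]}

```bash
ls -la; mkdir -p pics; cat > h.py <<'E'
import numpy as np, cv2
from scipy.spatial.transform import Rotation as R
from workcell import status, viewer, env
def snap(n,f):
    im=viewer.read_camera(n); cv2.imwrite(f'pics/{f}.png',im[:,:,::-1]); return im
def KM(n):
    m=viewer.camera_model(n); f=240/np.tan(np.radians(m['vfov'])/2)
    K=np.array([[f,0,m['cx']],[0,f,m['cy']],[0,0,1]]); return m,K
def ray(n,u,v):
    m,K=KM(n); p=cv2.undistortPoints(np.array([[[u,v]]],float),K,np.array([m['k1'],0,0,0.]),None)[0,0] if False else None
    x=(u-m['cx'])/K[0,0]; y=(v-m['cy'])/K[0,0]; rd=np.hypot(x,y); r=rd
    for _ in range(30): r=rd/(1+m['k1']*r*r)
    s=r/rd if rd>0 else 1
    T=np.array(m['T']); d=T[:3,:3]@np.array([x*s,y*s,1]); return T[:3,3],d/np.linalg.norm(d)
def onz(n,u,v,z):
    o,d=ray(n,u,v); return o+d*(z-o[2])/d[2]
def tri(n1,p1,n2,p2):
    o1,d1=ray(n1,*p1); o2,d2=ray(n2,*p2)
    A=np.stack([d1,-d2],1); s,_,_,_=np.linalg.lstsq(A,o2-o1,rcond=None)
    a=o1+s[0]*d1;b=o2+s[1]*d2; return (a+b)/2,np.linalg.norm(a-b)
def proj(n,P):
    m,K=KM(n); T=np.array(m['T']); c=T[:3,:3].T@(np.array(P,float)-T[:3,3]); x,y=c[0]/c[2],c[1]/c[2]
    k=1+m['k1']*(x*x+y*y); return np.array([K[0,0]*x*k+m['cx'],K[0,0]*y*k+m['cy']])
def crop(im,f,u0,v0,u1,v1,s):
    c=im[v0:v1,u0:u1,::-1]; cv2.imwrite(f'pics/{f}.png',cv2.resize(c,None,fx=s,fy=s,interpolation=cv2.INTER_CUBIC))
def tool():
    s=status.get_state(); q=s['orientation']; return np.array(s['tcp_pos']),R.from_quat([q[1],q[2],q[3],q[0]])
E
python3 - <<'E'
from h import *
np.set_printoptions(precision=4,suppress=True)
for n in('side','top'):
    print(viewer.camera_model(n)); snap(n,n+'0')
print(status.get_state()); print(env.grasp_offset)
E
```

```text
total 12
drwxr-xr-x  3 agent agent 4096 Dec  6 17:01 .
drwxr-xr-x 23 root  root  4096 Dec  6 17:01 ..
drwxr-xr-x  2 agent agent 4096 Dec  6 17:01 pics
{'vfov': 46.559249803258055, 'cx': 321.740023489828, 'cy': 244.45322184818465, 'k1': -0.03833515238439593, 'T': array([[ 0.9307, -0.1294,  0.3422,  0.1388],
       [-0.3653, -0.3816,  0.8491, -1.0009],
       [ 0.0207, -0.9152, -0.4024,  0.6142],
       [ 0.    ,  0.    ,  0.    ,  1.    ]])}
{'vfov': 53.511386654612735, 'cx': 319.77792419825266, 'cy': 233.02764862298622, 'k1': -0.093875544688772, 'T': array([[-0.0132, -0.9974,  0.0714,  0.4899],
       [-0.9997,  0.0118, -0.0202,  0.0525],
       [ 0.0193, -0.0716, -0.9972,  1.0831],
       [ 0.    ,  0.    ,  0.    ,  1.    ]])}
{'clock': 0.1, 'joint_pos': array([ 1.0554,  0.3139,  0.0451,  1.3036, -0.    ,  1.4312]), 'qvel': array([ 0.    , -0.0028,  0.002 , -0.0007,  0.0014,  0.0003]), 'tau': array([  0.0023, -48.1724,  29.9245,   0.0127,  -0.0001,  -0.    ]), 'tcp_pos': array([0.2108, 0.5345, 0.2305]), 'orientation': array([ 0.0004,  0.8268,  0.5626, -0.0007]), 'wrist_force': array([ 0.63  , -0.5603,  0.1606]), 'ft_torque': array([ 0.016 , -0.026 , -0.0094]), 'finger_gap': 0.08539521123988833}
0.0187
```

View pics/side0.png

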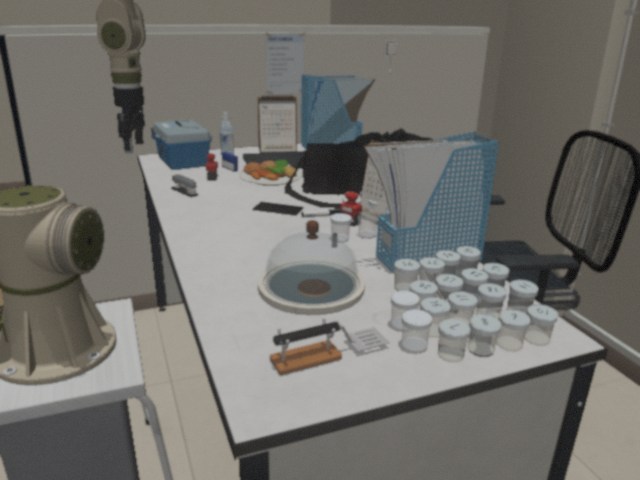

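View pics/top0.png

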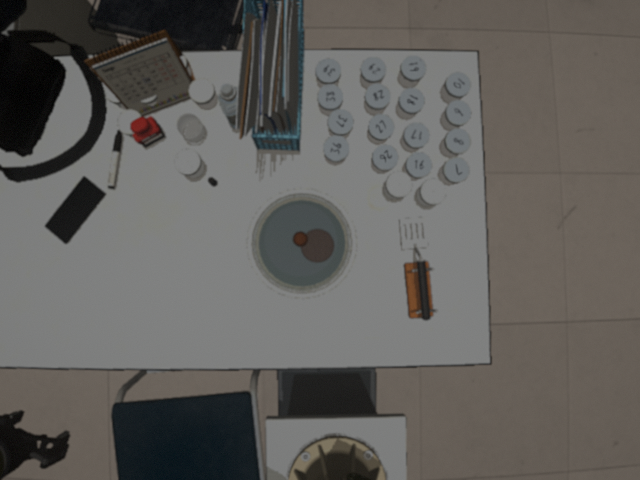

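The side view shows the dome at about (313,270), with its knob at (312,230). The turner rest is at about (305,345), with the blade pointing away from the robot. The top view has the dome at (301,243) and the rest at (420,290). I'll enlarge both next.

```bash
python3 - <<'E'
from h import *
t=cv2.imread('pics/top0.png')[:,:,::-1]; s=cv2.imread('pics/side0.png')[:,:,::-1]
crop(t,'t1',230,130,480,330,3); crop(s,'s1',240,200,460,380,3)
E
```

```text
(no output)
```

View pics/t1.png

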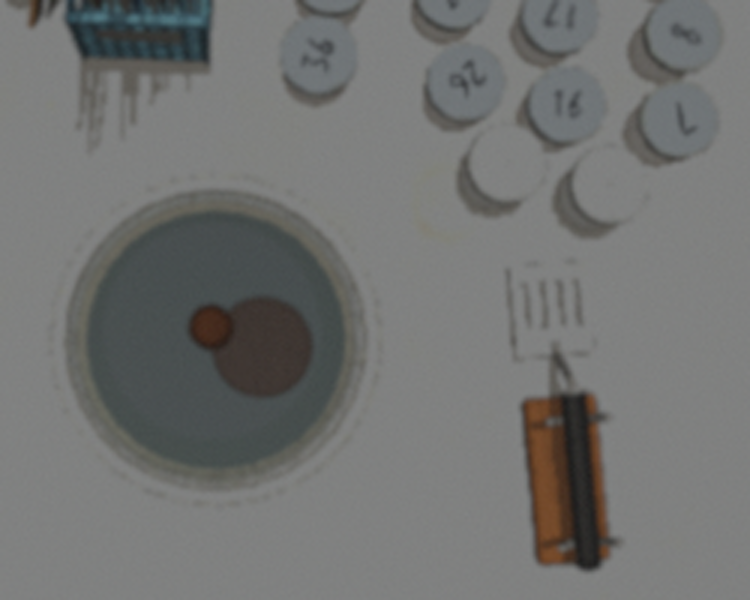

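View pics/s1.png

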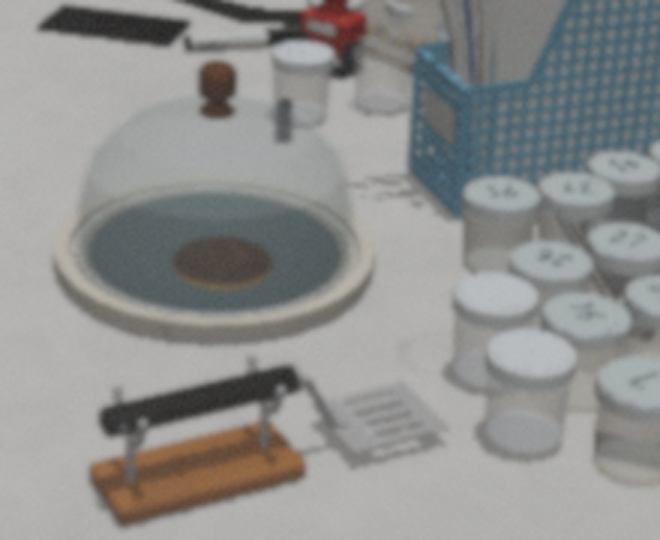

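```bash
python3 - <<'E'
from h import *
np.set_printoptions(precision=4,suppress=True)
T=lambda u,v:(230+(u+.5)/3-.5,130+(v+.5)/3-.5); S=lambda u,v:(240+(u+.5)/3-.5,200+(v+.5)/3-.5)
print('knob',tri('top',T(211,327),'side',S(218,80)))
print('handle rear top',tri('top',T(588,565),'side',S(110,418)),'front',tri('top',T(571,396),'side',S(292,379)))
# handle ends at z=.058 
print('h rear/front top@.066',onz('top',*T(588,567),.066),onz('top',*T(571,395),.066))
# blade front corners
print('blade top cam fl,fr,rl,rr',[onz('top',*T(*p),.012) for p in((508,268),(580,262),(517,359),(594,352))])
print('blade side',[onz('side',*S(*p),.012) for p in((397,383),(447,429),(312,425),(348,466))])
# board centre: mat circle
print('mat c',onz('top',*T(216,339),.0135),'mat l r t b',[onz('top',*T(*p),.0135) for p in((88,338),(346,338),(216,211),(216,467))])
print('mat side L R near far',[onz('side',*S(*p),.0135) for p in((88,248),(343,252),(216,311),(222,195))])
print('bisc top',onz('top',*T(262,347),.0235),'side',onz('side',*S(223,261),.0235))
for c in((507,165),(609,187)): print('cup',onz('top',*T(*c),.065))
print('cups side',onz('side',*S(496,297),.065),onz('side',*S(532,355),.065))
print('cupc',onz('top',190,160,.065),'side',onz('side',*S(304,52),.065))
E
```

```text
knob (array([0.5468, 0.0722, 0.153 ]), np.float64(0.0019644213973512223))
handle rear top (array([ 0.3789, -0.1943,  0.0605]), np.float64(0.003936218616762588)) front (array([ 0.5   , -0.1857,  0.0569]), np.float64(0.0033430504384094764))
h rear/front top@.066 [ 0.3762 -0.1924  0.066 ] [ 0.4991 -0.183   0.066 ]
blade top cam fl,fr,rl,rr [array([ 0.5964, -0.1498,  0.012 ]), array([ 0.6004, -0.2052,  0.012 ]), array([ 0.5273, -0.1549,  0.012 ]), array([ 0.5318, -0.214 ,  0.012 ])]
blade side [array([ 0.5954, -0.1487,  0.012 ]), array([ 0.6015, -0.2092,  0.012 ]), array([ 0.5215, -0.1756,  0.012 ]), array([ 0.5245, -0.2247,  0.012 ])]
mat c [0.5452 0.0719 0.0135] mat l r t b [array([0.5471, 0.1678, 0.0135]), array([ 0.5447, -0.0257,  0.0135]), array([0.6419, 0.0709, 0.0135]), array([0.4496, 0.0729, 0.0135])]
mat side L R near far [array([0.4548, 0.1036, 0.0135]), array([0.6381, 0.0329, 0.0135]), array([ 0.5138, -0.0201,  0.0135]), array([0.5854, 0.1576, 0.0135])]
bisc top [0.5383 0.0376 0.0235] side [0.5387 0.0321 0.0235]
cup [ 0.6662 -0.1411  0.065 ]
cup [ 0.6495 -0.2156  0.065 ]
cups side [ 0.6659 -0.1491  0.065 ] [ 0.6506 -0.2229  0.065 ]
cupc [0.7255 0.3124 0.065 ] side [0.7251 0.3163 0.065 ]
```

```bash
python3 - <<'E'
from h import *
t=cv2.imread('pics/top0.png')[:,:,::-1]
crop(t,'t2',100,60,320,225,3); crop(t,'t3',390,200,450,330,6)
crop(t,'t4',250,190,355,300,5)
E
```

```text
(no output)
```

View pics/t2.png

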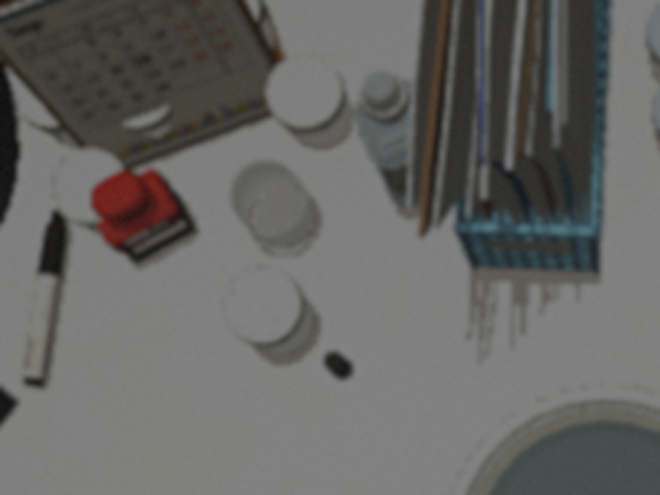

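View pics/t4.png

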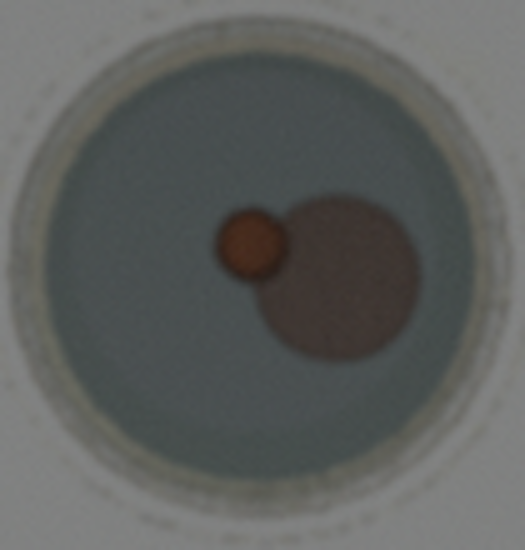

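```bash
cat >> h.py <<'E'
np.set_printoptions(precision=4,suppress=True)
def rel(p,Rt=None):
    p0,R0=tool(); d=R0.inv().apply(np.array(p)-p0); rv=(R0.inv()*Rt).as_rotvec() if Rt is not None else np.zeros(3)
    print('shift',d.round(4),'turn',rv.round(4),np.degrees(np.linalg.norm(rv)).round(2)); return d,rv
def axes(z,x):
    z=np.array(z,float);z/=np.linalg.norm(z);x=np.array(x,float);x-=z*(x@z);x/=np.linalg.norm(x)
    return R.from_matrix(np.stack([x,np.cross(z,x),z],1))
def st():
    s=status.get_state(); p,Rt=tool(); print('t',s['clock'],'q',s['joint_pos'],'p',p,'F',s['wrist_force'],'gap',s['finger_gap']); print(Rt.as_matrix())
    with open('log.txt','a') as f: f.write(repr((list(s['joint_pos']),list(p),list(s['orientation'])))+'\n')
E
python3 - <<'E'
from h import *
st(); 
print('edge',[onz('top',u,v,0) for u,v in((100,367),(5,366),(250,368),(488,364),(480,50))])
for q in((.43,.42),(.44,.44),(.42,.40)):
    print(q,[proj('top',(q[0]+.107*np.cos(a),q[1]+.107*np.sin(a),0)).round() for a in (0,1.57,3.14,4.71)])
print('phone',[onz('top',u,v,0) for u,v in((65,243),(45,222),(105,192),(84,177))])
p,R0=tool(); Rd=axes((0,0,-1),R0.as_matrix()[:,0])
rel((.546,.070,.25),Rd); rel((.546,.07,.132),Rd)
E
```

```text
t 0.1 q [ 1.0554  0.3139  0.0451  1.3036 -0.      1.4312] p [0.2108 0.5345 0.2305] F [ 0.63   -0.5603  0.1606] gap 0.08539521123988833
[[ 0.367   0.9302 -0.0008]
 [ 0.9302 -0.367  -0.0015]
 [-0.0016 -0.0002 -1.    ]]
edge [array([0.2669, 0.5361, 0.    ]), array([0.2654, 0.7685, 0.    ]), array([0.2647, 0.1917, 0.    ]), array([ 0.2613, -0.3519,  0.    ]), array([ 1.0081, -0.3642,  0.    ])]
(0.43, 0.42) [array([150., 248.]), array([104., 295.]), array([149., 343.]), array([196., 295.])]
(0.44, 0.44) [array([141., 244.]), array([ 95., 291.]), array([141., 338.]), array([187., 291.])]
(0.42, 0.4) [array([158., 253.]), array([112., 300.]), array([158., 347.]), array([205., 299.])]
phone [array([0.5512, 0.6221, 0.    ]), array([0.6009, 0.6726, 0.    ]), array([0.6689, 0.5284, 0.    ]), array([0.7053, 0.5803, 0.    ])]
shift [-0.3091  0.4822 -0.0191] turn [-0.0002  0.0016 -0.    ] 0.09
shift [-0.3089  0.4823  0.0989] turn [-0.0002  0.0016 -0.    ] 0.09
```

Call:
{"name": "carry_out", "arguments": {
  "plan": [
    {"x":-0.309,"y":0.482,"z":-0.019,"hand":1},
    {"x":-0.309,"y":0.482,"z":-0.019,"hand":1},
    {"x":-0.309,"y":0.482,"z":-0.019,"hand":1},
    {"x":-0.309,"y":0.482,"z":-0.019,"hand":1},
    {"x":-0.309,"y":0.482,"z":-0.019,"hand":1},
    {"x":-0.309,"y":0.482,"z":-0.019,"hand":1},
    {"x":-0.309,"y":0.482,"z":-0.019,"hand":1},
    {"x":-0.309,"y":0.482,"z":-0.019,"hand":1},
    {"x":-0.309,"y":0.482,"z":-0.019,"hand":1},
    {"x":-0.309,"y":0.482,"z":-0.019,"hand":1},
    {"x":-0.309,"y":0.482,"z":-0.019,"hand":1},
    {"x":-0.309,"y":0.482,"z":-0.019,"hand":1}
  ]
}}

```text
schema error: expected keys x, y, z, ax, ay, az, hand
```

```bash
python3 - <<'E'
from h import *
st(); p,R0=tool(); Rd=axes((0,0,-1),R0.as_matrix()[:,0])
rel((.546,.070,.20),Rd); rel((.546,.07,.132),Rd)
E
```

```text
t 0.1 q [ 1.0554  0.3139  0.0451  1.3036 -0.      1.4312] p [0.2108 0.5345 0.2305] F [ 0.63   -0.5603  0.1606] gap 0.08539521123988833
[[ 0.367   0.9302 -0.0008]
 [ 0.9302 -0.367  -0.0015]
 [-0.0016 -0.0002 -1.    ]]
shift [-0.309   0.4823  0.0309] turn [-0.0002  0.0016 -0.    ] 0.09
shift [-0.3089  0.4823  0.0989] turn [-0.0002  0.0016 -0.    ] 0.09
```

Call:
{"name": "carry_out", "arguments": {
  "plan": [
    {"x":-0.309,"y":0.482,"z":-0.019,"ax":0,"ay":0.002,"az":0,"hand":1},
    {"x":-0.309,"y":0.482,"z":-0.019,"ax":0,"ay":0.002,"az":0,"hand":1},
    {"x":-0.309,"y":0.482,"z":-0.019,"ax":0,"ay":0.002,"az":0,"hand":1},
    {"x":-0.309,"y":0.482,"z":-0.019,"ax":0,"ay":0.002,"az":0,"hand":1},
    {"x":-0.309,"y":0.482,"z":-0.019,"ax":0,"ay":0.002,"az":0,"hand":1},
    {"x":-0.309,"y":0.482,"z":-0.019,"ax":0,"ay":0.002,"az":0,"hand":1},
    {"x":-0.309,"y":0.482,"z":-0.019,"ax":0,"ay":0.002,"az":0,"hand":1},
    {"x":-0.309,"y":0.482,"z":-0.019,"ax":0,"ay":0.002,"az":0,"hand":1},
    {"x":-0.309,"y":0.482,"z":-0.019,"ax":0,"ay":0.002,"az":0,"hand":1},
    {"x":-0.309,"y":0.482,"z":-0.019,"ax":0,"ay":0.002,"az":0,"hand":1},
    {"x":-0.309,"y":0.482,"z":-0.019,"ax":0,"ay":0.002,"az":0,"hand":1},
    {"x":-0.309,"y":0.482,"z":-0.019,"ax":0,"ay":0.002,"az":0,"hand":1}
  ]
}}

```text
clock: 1.1
tcp_pos: [0.5037, 0.1274, 0.2474]
orientation: [-0.0, 0.827, 0.562, -0.0]
wrist_force: [0.8, 1.1, -0.7]
finger_gap: 0.085
```

```bash
python3 - <<'E'
from h import *
st(); p,R0=tool(); Rd=axes((0,0,-1),R0.as_matrix()[:,0])
rel((.546,.070,.25),Rd);rel((.546,.070,.20),Rd); rel((.546,.07,.132),Rd)
E
```

```text
t 1.1 q [ 0.0929  0.2014 -0.0626  1.3073  0.0005  0.4689] p [0.5037 0.1274 0.2474] F [ 0.7529  1.0657 -0.6615] gap 0.08504952068931594
[[ 0.3672  0.9301 -0.0005]
 [ 0.9301 -0.3672  0.0005]
 [ 0.0003 -0.0007 -1.    ]]
shift [-0.0379  0.0605 -0.0027] turn [-0.0007 -0.0003  0.    ] 0.04
shift [-0.0379  0.0605  0.0473] turn [-0.0007 -0.0003  0.    ] 0.04
shift [-0.0379  0.0605  0.1153] turn [-0.0007 -0.0003  0.    ] 0.04
```

Call:
{"name": "carry_out", "arguments": {
  "plan": [
    {"x":-0.038,"y":0.0605,"z":0,"ax":0,"ay":0,"az":0,"hand":1},
    {"x":-0.038,"y":0.0605,"z":0.0,"ax":0,"ay":0,"az":0,"hand":1},
    {"x":-0.038,"y":0.0605,"z":0.04,"ax":0,"ay":0,"az":0,"hand":1},
    {"x":-0.038,"y":0.0605,"z":0.07,"ax":0,"ay":0,"az":0,"hand":1},
    {"x":-0.038,"y":0.0605,"z":0.095,"ax":0,"ay":0,"az":0,"hand":1},
    {"x":-0.038,"y":0.0605,"z":0.108,"ax":0,"ay":0,"az":0,"hand":1},
    {"x":-0.038,"y":0.0605,"z":0.115,"ax":0,"ay":0,"az":0,"hand":1},
    {"x":-0.038,"y":0.0605,"z":0.115,"ax":0,"ay":0,"az":0,"hand":1}
  ]
}}

```text
clock: 1.77
tcp_pos: [0.5445, 0.0699, 0.1303]
orientation: [-0.002, 0.827, 0.562, -0.002]
wrist_force: [-0.2, 0.4, 0.3]
finger_gap: 0.0854
```

```bash
python3 - <<'E'
from h import *
st(); s=snap('side','s2'); t=snap('top','tt2'); crop(s,'s2c',240,160,400,320,4); rel((.546,.07,.132))
E
```

```text
t 1.7667 q [-0.0188  0.3176 -0.2014  1.0564  0.0005  0.3573] p [0.5445 0.0699 0.1303] F [-0.1509  0.4238  0.3224] gap 0.08535104525719758
[[ 0.3673  0.9301 -0.0045]
 [ 0.9301 -0.3673  0.0006]
 [-0.0012 -0.0044 -1.    ]]
shift [-0.0001 -0.0002  0.0009] turn [0. 0. 0.] 0.0
```

View pics/s2c.png

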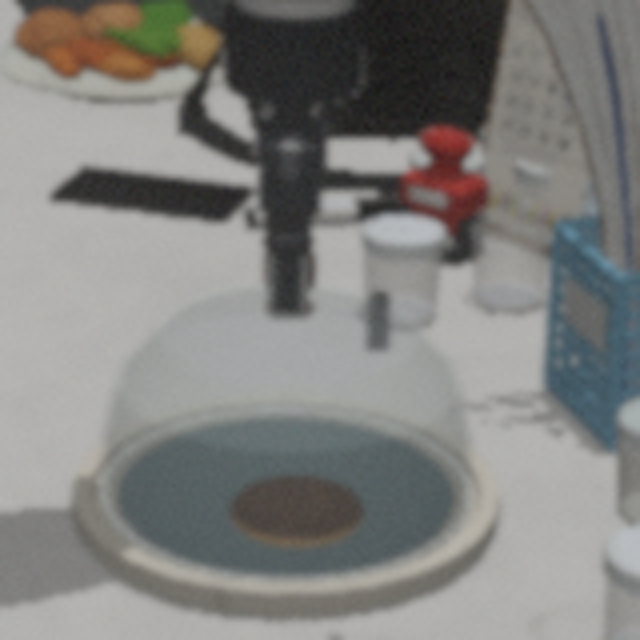

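The fingers straddle the knob, hiding it at crop (290,290), and sit just above the glass. I'll close now.

Call:
{"name": "carry_out", "arguments": {
  "plan": [
    {"x":0,"y":0,"z":0,"ax":0,"ay":0,"az":0,"hand":0},
    {"x":0,"y":0,"z":0,"ax":0,"ay":0,"az":0,"hand":0},
    {"x":0,"y":0,"z":0,"ax":0,"ay":0,"az":0,"hand":0},
    {"x":0,"y":0,"z":0,"ax":0,"ay":0,"az":0,"hand":0},
    {"x":0,"y":0,"z":0,"ax":0,"ay":0,"az":0,"hand":0},
    {"x":0,"y":0,"z":0,"ax":0,"ay":0,"az":0,"hand":0},
    {"x":0,"y":0,"z":0,"ax":0,"ay":0,"az":0,"hand":0},
    {"x":0,"y":0,"z":0,"ax":0,"ay":0,"az":0,"hand":0},
    {"x":0,"y":0,"z":0,"ax":0,"ay":0,"az":0,"hand":0}
  ],
  "squeeze": 60
}}

```text
clock: 2.62
tcp_pos: [0.547, 0.0705, 0.1338]
orientation: [-0.0, 0.827, 0.563, 0.001]
wrist_force: [-0.3, 2.2, 5.4]
finger_gap: 0.0275
```

```bash
python3 - <<'E'
from h import *
st()
E
```

```text
t 2.6167 q [-0.0181  0.3145 -0.1965  1.0579  0.0015  0.3573] p [0.547  0.0705 0.1338] F [-0.3342  2.1994  5.3783] gap 0.02751924273742533
[[ 0.3666  0.9304  0.0019]
 [ 0.9304 -0.3666  0.0014]
 [ 0.002   0.0013 -1.    ]]
```

Call:
{"name": "carry_out", "arguments": {
  "plan": [
    {"x":0,"y":0,"z":-0.004,"ax":0,"ay":0,"az":0,"hand":0},
    {"x":0,"y":0,"z":-0.012,"ax":0,"ay":0,"az":0,"hand":0},
    {"x":0,"y":0,"z":-0.022,"ax":0,"ay":0,"az":0,"hand":0},
    {"x":0,"y":0,"z":-0.034,"ax":0,"ay":0,"az":0,"hand":0},
    {"x":0,"y":0,"z":-0.044,"ax":0,"ay":0,"az":0,"hand":0},
    {"x":0,"y":0,"z":-0.05,"ax":0,"ay":0,"az":0,"hand":0},
    {"x":0,"y":0,"z":-0.053,"ax":0,"ay":0,"az":0,"hand":0}
  ]
}}

```text
clock: 3.2
tcp_pos: [0.5474, 0.0703, 0.1882]
orientation: [0.0, 0.827, 0.563, 0.002]
wrist_force: [-0.7, -0.0, -4.6]
finger_gap: 0.0276
```

```bash
python3 - <<'E'
from h import *
st(); s=snap('side','s3'); crop(s,'s3c',240,140,400,320,4)
p,R0=tool(); Rd=axes((0,0,-1),R0.as_matrix()[:,0])
rel((.44,.44,.187),Rd)
E
```

```text
t 3.2 q [-0.0184  0.2816 -0.1037  1.1818  0.0014  0.3571] p [0.5474 0.0703 0.1882] F [-0.7344 -0.0095 -4.6339] gap 0.02764088221859326
[[ 0.3667  0.9303  0.0036]
 [ 0.9303 -0.3667  0.0013]
 [ 0.0025  0.0029 -1.    ]]
shift [ 0.3045 -0.2355  0.0013] turn [ 0.003  -0.0026 -0.    ] 0.23
```

View pics/s3c.png

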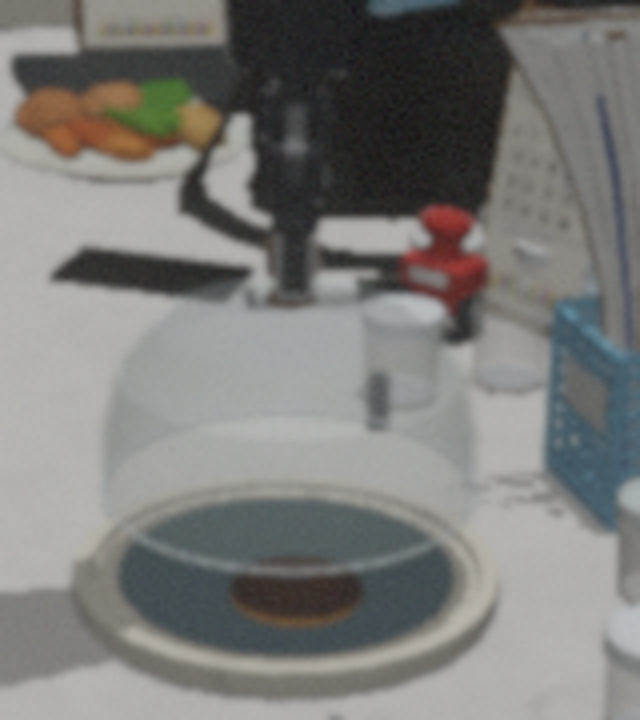

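The dome is clear of the board and level, and the biscuit is still at crop (297,592). Next I'll carry it left.

Call:
{"name": "carry_out", "arguments": {
  "plan": [
    {"x":0.006,"y":-0.005,"z":0.0,"ax":0,"ay":0,"az":0,"hand":0},
    {"x":0.021,"y":-0.016,"z":0.0,"ax":0,"ay":0,"az":0,"hand":0},
    {"x":0.043,"y":-0.033,"z":0.0,"ax":0,"ay":0,"az":0,"hand":0},
    {"x":0.07,"y":-0.054,"z":0.0,"ax":0,"ay":0,"az":0,"hand":0},
    {"x":0.098,"y":-0.076,"z":0.0,"ax":0,"ay":0,"az":0,"hand":0},
    {"x":0.127,"y":-0.098,"z":0.0,"ax":0,"ay":0,"az":0,"hand":0},
    {"x":0.156,"y":-0.12,"z":0.0,"ax":0,"ay":0,"az":0,"hand":0},
    {"x":0.185,"y":-0.143,"z":0.0,"ax":0,"ay":0,"az":0,"hand":0},
    {"x":0.214,"y":-0.165,"z":0.0,"ax":0,"ay":0,"az":0,"hand":0},
    {"x":0.242,"y":-0.187,"z":0.0,"ax":0,"ay":0,"az":0,"hand":0},
    {"x":0.266,"y":-0.206,"z":0.0,"ax":0,"ay":0,"az":0,"hand":0},
    {"x":0.285,"y":-0.22,"z":0.0,"ax":0,"ay":0,"az":0,"hand":0}
  ]
}}

```text
clock: 4.25
tcp_pos: [0.445, 0.4188, 0.1873]
orientation: [0.0, 0.826, 0.564, 0.001]
wrist_force: [-0.2, -0.2, -4.1]
finger_gap: 0.0277
```

```bash
python3 - <<'E'
from h import *
st()
p,R0=tool(); Rd=axes((0,0,-1),R0.as_matrix()[:,0])
rel((.44,.44,.187),Rd); rel((.44,.44,.1225),Rd)
E
```

```text
t 4.25 q [ 0.6239  0.3961  0.0577  1.2301 -0.0001  0.9971] p [0.445  0.4188 0.1873] F [-0.2153 -0.1746 -4.1427] gap 0.02766707526683025
[[ 0.3646  0.9312  0.0019]
 [ 0.9312 -0.3646  0.0012]
 [ 0.0019  0.0013 -1.    ]]
shift [ 0.0179 -0.0123  0.0004] turn [ 0.0013 -0.0019 -0.    ] 0.13
shift [ 0.0178 -0.0124  0.0649] turn [ 0.0013 -0.0019 -0.    ] 0.13
```

Call:
{"name": "carry_out", "arguments": {
  "plan": [
    {"x":0.01,"y":-0.007,"z":0.0,"ax":0.001,"ay":-0.002,"az":0,"hand":0},
    {"x":0.016,"y":-0.011,"z":0.008,"ax":0.001,"ay":-0.002,"az":0,"hand":0},
    {"x":0.018,"y":-0.012,"z":0.022,"ax":0.001,"ay":-0.002,"az":0,"hand":0},
    {"x":0.018,"y":-0.012,"z":0.038,"ax":0.001,"ay":-0.002,"az":0,"hand":0},
    {"x":0.018,"y":-0.012,"z":0.05,"ax":0.001,"ay":-0.002,"az":0,"hand":0},
    {"x":0.018,"y":-0.012,"z":0.057,"ax":0.001,"ay":-0.002,"az":0,"hand":0},
    {"x":0.018,"y":-0.012,"z":0.061,"ax":0.001,"ay":-0.002,"az":0,"hand":0},
    {"x":0.018,"y":-0.012,"z":0.064,"ax":0.001,"ay":-0.002,"az":0,"hand":0},
    {"x":0.018,"y":-0.012,"z":0.066,"ax":0.001,"ay":-0.002,"az":0,"hand":0},
    {"x":0.018,"y":-0.012,"z":0.066,"ax":0.001,"ay":-0.002,"az":0,"hand":0}
  ]
}}

```text
clock: 5.08
tcp_pos: [0.4409, 0.4399, 0.1222]
orientation: [0.0, 0.826, 0.563, 0.001]
wrist_force: [0.8, 0.5, -4.4]
finger_gap: 0.0274
```

```bash
python3 - <<'E'
from h import *
st()
E
```

```text
t 5.0833 q [ 0.6557  0.4534 -0.018   1.0984 -0.0006  1.0295] p [0.4409 0.4399 0.1222] F [ 0.8303  0.5158 -4.3797] gap 0.02743435667719485
[[ 0.3651  0.931   0.0012]
 [ 0.931  -0.3651  0.0001]
 [ 0.0005  0.001  -1.    ]]
```

Call:
{"name": "carry_out", "arguments": {
  "plan": [
    {"x":0,"y":0,"z":0.001,"ax":0,"ay":0,"az":0,"hand":0},
    {"x":0,"y":0,"z":0.002,"ax":0,"ay":0,"az":0,"hand":0},
    {"x":0,"y":0,"z":0.002,"ax":0,"ay":0,"az":0,"hand":0}
  ]
}}

```text
clock: 5.33
tcp_pos: [0.4416, 0.4402, 0.1219]
orientation: [0.0, 0.826, 0.563, 0.002]
wrist_force: [-2.4, -2.5, 4.3]
finger_gap: 0.0276
```

```bash
python3 - <<'E'
from h import *
st()
E
```

```text
t 5.3333 q [ 0.6556  0.4529 -0.0195  1.0948 -0.0008  1.0295] p [0.4416 0.4402 0.1219] F [-2.4422 -2.4944  4.2896] gap 0.027571036738802353
[[ 0.3652  0.9309  0.0033]
 [ 0.9309 -0.3652  0.0015]
 [ 0.0026  0.0026 -1.    ]]
```

Call:
{"name": "carry_out", "arguments": {
  "plan": [
    {"x":0,"y":0,"z":0,"ax":0,"ay":0,"az":0,"hand":1},
    {"x":0,"y":0,"z":0,"ax":0,"ay":0,"az":0,"hand":1},
    {"x":0,"y":0,"z":0,"ax":0,"ay":0,"az":0,"hand":1},
    {"x":0,"y":0,"z":0,"ax":0,"ay":0,"az":0,"hand":1},
    {"x":0,"y":0,"z":0,"ax":0,"ay":0,"az":0,"hand":1},
    {"x":0,"y":0,"z":0,"ax":0,"ay":0,"az":0,"hand":1},
    {"x":0,"y":0,"z":-0.005,"ax":0,"ay":0,"az":0,"hand":1},
    {"x":0,"y":0,"z":-0.02,"ax":0,"ay":0,"az":0,"hand":1},
    {"x":0,"y":0,"z":-0.06,"ax":0,"ay":0,"az":0,"hand":1},
    {"x":0,"y":0,"z":-0.1,"ax":0,"ay":0,"az":0,"hand":1},
    {"x":0,"y":0,"z":-0.14,"ax":0,"ay":0,"az":0,"hand":1}
  ]
}}

```text
clock: 6.25
tcp_pos: [0.4406, 0.4396, 0.2633]
orientation: [0.0, 0.826, 0.563, 0.001]
wrist_force: [0.5, 0.3, 0.4]
finger_gap: 0.0855
```

```bash
cat >> h.py <<'E'
def turner(yaw): return R.from_euler('z',yaw)
def grasp_pose(P,Rt,phi,sgn=1,off=.0187):
    # tool pose for gripping turner at P with rotation Rt, tool leaning back by phi
    z=Rt.apply([np.sin(phi),0,-np.cos(phi)]); x=Rt.apply([0,sgn,0]); Rg=axes(z,x)
    return np.array(P)+off*z,Rg
E
python3 - <<'E'
from h import *
st(); s=snap('side','s4'); t=snap('top','t5'); crop(t,'t5c',60,150,360,370,2.5); crop(t,'t5d',390,200,450,330,6); crop(s,'s5d',260,310,400,380,5.5)
P=np.array([.438,-.189,.058])
p,Rg=grasp_pose(P,turner(.066),np.radians(35)); print(p)
rel(p+[0,0,.14],Rg); rel(p,Rg)
E
```

```text
t 6.25 q [ 0.6558  0.4023  0.2522  1.4183 -0.0008  1.0297] p [0.4406 0.4396 0.2633] F [0.5046 0.2869 0.403 ] gap 0.0854852296232837
[[ 0.3652  0.9309  0.0024]
 [ 0.9309 -0.3652  0.0008]
 [ 0.0016  0.0019 -1.    ]]
[ 0.4487 -0.1883  0.0427]
shift [-0.5861  0.2341  0.0819] turn [-0.5886  0.123  -0.4292] 42.33
shift [-0.588   0.2328  0.2218] turn [-0.5886  0.123  -0.4292] 42.33
```

View pics/t5c.png

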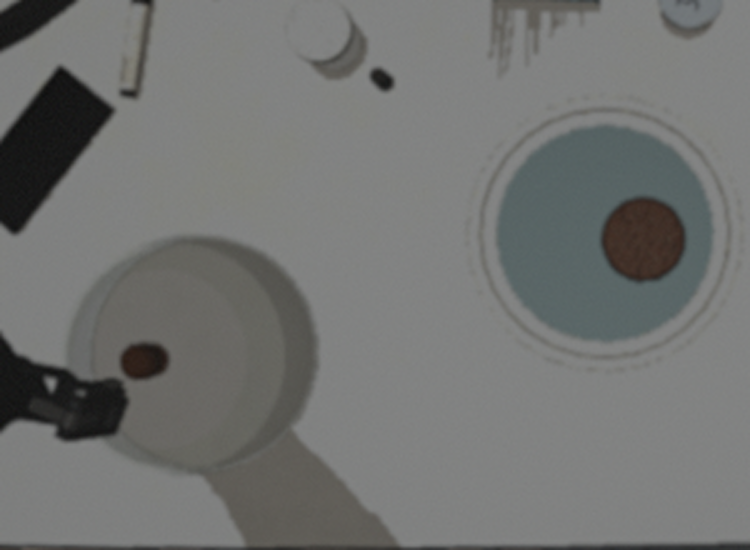

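View pics/t5d.png

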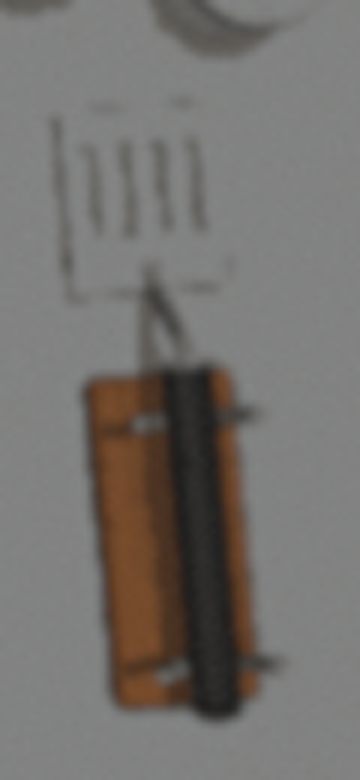

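View pics/s5d.png

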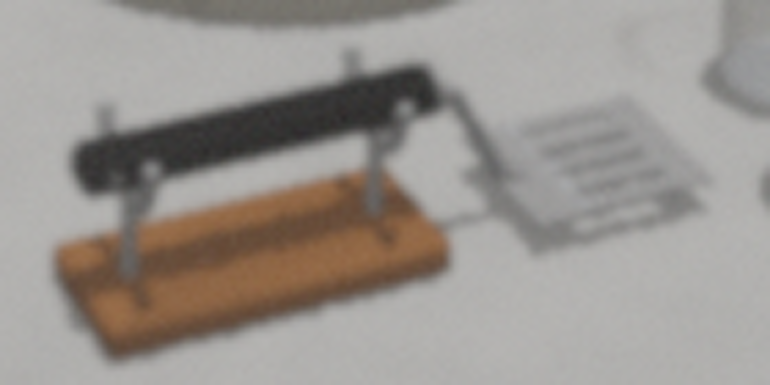

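```bash
python3 - <<'E'
from h import *
A=lambda u,v:(60+(u+.5)/2.5-.5,150+(v+.5)/2.5-.5); B=lambda u,v:(390+(u+.5)/6-.5,200+(v+.5)/6-.5); C=lambda u,v:(260+(u+.5)/5.5-.5,310+(v+.5)/5.5-.5)
print('bisc',onz('top',*A(643.5,239),.0235),'mat',onz('top',*A(605,233),.0135))
cs=[onz('top',*B(*q),.014) for q in((88,380),(228,368),(118,706),(258,695))]; print('plinth',np.array(cs)[:,:2],np.mean(cs,0))
cs=[onz('side',*C(*q),.014) for q in((55,250),(385,172),(112,335),(447,240))]; print('plinth side',np.array(cs)[:,:2],np.mean(cs,0))
print('handle f/r top',onz('top',*B(189,370),.066),onz('top',*B(216,708),.066))
print('handle tri f',tri('top',B(189,370),'side',C(422,72)),'r',tri('top',B(214,712),'side',C(88,160)))
E
```

```text
bisc [0.5384 0.0374 0.0235] mat [0.5447 0.0718 0.0135]
plinth [[ 0.4965 -0.1589]
 [ 0.5002 -0.2124]
 [ 0.3744 -0.1676]
 [ 0.3773 -0.2208]] [ 0.4371 -0.19    0.014 ]
plinth side [[ 0.3737 -0.1739]
 [ 0.4954 -0.1678]
 [ 0.3775 -0.225 ]
 [ 0.4996 -0.2128]] [ 0.4365 -0.1949  0.014 ]
handle f/r top [ 0.4992 -0.1853  0.066 ] [ 0.3785 -0.1922  0.066 ]
handle tri f (array([ 0.4996, -0.1859,  0.0644]), np.float64(0.0008488130360810053)) r (array([ 0.3781, -0.1933,  0.0607]), np.float64(0.0033799103674889827))
```

```bash
python3 - <<'E'
from h import *
P=np.array([.437,-.191,.058])
p,Rg=grasp_pose(P,turner(.069),np.radians(35)); print(p)
rel(p+[0,0,.16],Rg)
E
```

```text
[ 0.4477 -0.1903  0.0427]
shift [-0.588   0.2341  0.0618] turn [-0.5884  0.1239 -0.4321] 42.43
```

Call:
{"name": "carry_out", "arguments": {
  "plan": [
    {"x":-0.588,"y":0.234,"z":0.062,"ax":0,"ay":0,"az":0,"hand":1},
    {"x":-0.588,"y":0.234,"z":0.062,"ax":0,"ay":0,"az":0,"hand":1},
    {"x":-0.588,"y":0.234,"z":0.062,"ax":-0.0588,"ay":0.0124,"az":-0.0432,"hand":1},
    {"x":-0.588,"y":0.234,"z":0.062,"ax":-0.1177,"ay":0.0248,"az":-0.0864,"hand":1},
    {"x":-0.588,"y":0.234,"z":0.062,"ax":-0.1765,"ay":0.0372,"az":-0.1296,"hand":1},
    {"x":-0.588,"y":0.234,"z":0.062,"ax":-0.2354,"ay":0.0496,"az":-0.1728,"hand":1},
    {"x":-0.588,"y":0.234,"z":0.062,"ax":-0.2942,"ay":0.062,"az":-0.216,"hand":1},
    {"x":-0.588,"y":0.234,"z":0.062,"ax":-0.353,"ay":0.0743,"az":-0.2593,"hand":1},
    {"x":-0.588,"y":0.234,"z":0.062,"ax":-0.4119,"ay":0.0867,"az":-0.3025,"hand":1},
    {"x":-0.588,"y":0.234,"z":0.062,"ax":-0.4707,"ay":0.0991,"az":-0.3457,"hand":1},
    {"x":-0.588,"y":0.234,"z":0.062,"ax":-0.5296,"ay":0.1115,"az":-0.3889,"hand":1},
    {"x":-0.588,"y":0.234,"z":0.062,"ax":-0.5884,"ay":0.1239,"az":-0.4321,"hand":1}
  ]
}}

```text
clock: 7.35
tcp_pos: [0.446, -0.0486, 0.2165]
orientation: [0.204, 0.653, 0.696, 0.218]
wrist_force: [1.2, -0.2, -0.4]
finger_gap: 0.0855
```

```bash
python3 - <<'E'
from h import *
st()
P=np.array([.437,-.191,.058])
p,Rg=grasp_pose(P,turner(.069),np.radians(35)); print(p)
for h in(.16,.1,.05,.03,.015,0): rel(p+[0,0,h],Rg)
E
```

```text
t 7.35 q [-0.5015 -0.3813 -0.8358  0.5875  0.3108 -0.4816] p [ 0.446  -0.0486  0.2165] F [ 1.1879 -0.2071 -0.3609] gap 0.08546150745819607
[[-0.0649  0.8203  0.5682]
 [ 0.9979  0.0532  0.0373]
 [ 0.0004  0.5694 -0.8221]]
[ 0.4477 -0.1903  0.0427]
shift [-0.1415 -0.014   0.0071] turn [-0.0051  0.002  -0.0035] 0.37
shift [-0.1415 -0.0482  0.0564] turn [-0.0051  0.002  -0.0035] 0.37
shift [-0.1416 -0.0766  0.0975] turn [-0.0051  0.002  -0.0035] 0.37
shift [-0.1416 -0.088   0.1139] turn [-0.0051  0.002  -0.0035] 0.37
shift [-0.1416 -0.0966  0.1263] turn [-0.0051  0.002  -0.0035] 0.37
shift [-0.1416 -0.1051  0.1386] turn [-0.0051  0.002  -0.0035] 0.37
```

```bash
cat > fk.py <<'E'
from h import *
E=lambda a,t: R.from_euler(a,t)
def parts(q,s5,s6):
    a=E('z',q[0]); b=a*E('y',q[1]); c=a*E('y',q[1]-q[2]); d=a*E('y',q[1]-q[2]+q[3]); e=d*E('z',s5*q[4]); f=e*E('x',s6*q[5]); return a,b,c,d,e,f
def load(): 
    D=[eval(l) for l in open('log.txt')]; return D
def fit():
    D=load(); best=None
    for s5 in(1,-1):
        for s6 in(1,-1):
            fs=[parts(q,s5,s6)[5].inv()*R.from_quat([o[1],o[2],o[3],o[0]]) for q,p,o in D]
            C=R.concatenate(fs).mean(); err=max((C.inv()*x).magnitude() for x in fs)
            if best is None or err<best[0]: best=(err,s5,s6,C)
    err,s5,s6,C=best
    A=[];B=[]
    for q,p,o in D:
        a,b,c,d,e,f=[x.as_matrix() for x in parts(q,s5,s6)]
        # r0,y lateral in a ; upper (x,z) in b ; fore (x,z) in c; wrist (x,z) in d; tool x in e
        cols=np.stack([a[:,0],a[:,1],[0,0,1],b[:,0],b[:,2],c[:,0],c[:,2],d[:,2],e[:,0]],1); A.append(cols);B.append(p)
    A=np.concatenate(A);B=np.concatenate(B); lam=1e-4
    w=np.linalg.solve(A.T@A+lam**2*np.eye(9),A.T@B); return err,s5,s6,C,w,np.abs(A@w-B).max()
def fk(q,m):
    err,s5,s6,C,w,_=m; a,b,c,d,e,f=[x.as_matrix() for x in parts(q,s5,s6)]
    return np.stack([a[:,0],a[:,1],[0,0,1],b[:,0],b[:,2],c[:,0],c[:,2],d[:,2],e[:,0]],1)@w, R.from_matrix(f)*C
LO=np.array([-2.76,-.86,-1.03,-2.2,-1.47,-3.14]);HI=np.array([2.76,1.69,1.26,2.34,1.5,3.14])
from scipy.optimize import least_squares
def ik(p,Rt,q0,m):
    def f(q):
        a,b=fk(q,m); return np.r_[(a-p)*10,(b.inv()*Rt).as_rotvec()*2]
    r=least_squares(f,np.clip(q0,LO+.001,HI-.001),bounds=(LO,HI)); return r.x,np.abs(r.fun).max()
E
python3 - <<'E'
from fk import *
m=fit(); print(m[0],m[1:3],m[3].as_matrix(),m[4],m[5])
q=load()[-1][0]
for phi in(35,25,15):
  for h in(.16,.05,0):
    p,Rg=grasp_pose(np.array([.437,-.191,.058]),turner(.069),np.radians(phi)); x,e=ik(p+[0,0,h],Rg,q,m); print(phi,h,x,e)
E
```

```text
5.523289809442723e-16 (1, 1) [[ 0. -0.  1.]
 [ 1. -0. -0.]
 [ 0.  1.  0.]] [ 0.0101  0.0791  0.1822  0.0175  0.4511  0.4045  0.0676 -0.0029  0.3332] 0.010549302577846066
35 0.16 [-0.9132 -0.1956 -0.7392  0.6565  0.4973 -0.887 ] 1.1102230246251565e-15
35 0.05 [-0.9132 -0.0404 -0.9145  0.3259  0.4973 -0.887 ] 8.426592756904937e-14
35 0 [-0.9132  0.0663 -0.9728  0.1609  0.4973 -0.887 ] 1.212363542890671e-13
25 0.16 [-0.8005 -0.1308 -0.6132  0.7961  0.3288 -0.8207] 1.990463349699212e-12
25 0.05 [-0.8005 -0.0049 -0.7939  0.4896  0.3288 -0.8207] 3.608224830031759e-15
25 0 [-0.8005  0.0826 -0.8559  0.34    0.3288 -0.8207] 3.41442152329563e-12
15 0.16 [-0.7006 -0.0462 -0.4863  0.9405  0.1811 -0.7523] 1.154909501366319e-13
15 0.05 [-0.7006  0.0604 -0.6685  0.6518  0.1811 -0.7523] 1.689393069881362e-10
15 0 [-0.7006  0.1348 -0.7315  0.5144  0.1811 -0.7523] 3.3463037896197534e-11
```

```bash
sed -i 's/d\[:,2\],e\[:,0\]\]/d[:,0],d[:,2],e[:,0],e[:,1]]/; s/np.eye(9)/np.eye(11)/' fk.py; sed -i 's/d\[:,2\],e\[:,0\]\],1)@w/d[:,0],d[:,2],e[:,0],e[:,1]],1)@w/' fk.py; python3 - <<'E'
from fk import *
m=fit(); print(m[4],m[5])
D=load()
for q,p,o in D: print((fk(q,m)[0]-p)*1e3)
E
```

```text
[ 0.      0.08    0.2331  0.      0.5185  0.4095  0.0556  0.1404 -0.
  0.3002  0.    ] 1.677930194787791e-08
[ 0.  0. -0.]
[ 0.  0. -0.]
[ 0.  0. -0.]
[0. 0. 0.]
[0. 0. 0.]
[ 0.  0. -0.]
[-0. -0.  0.]
[-0. -0.  0.]
[-0. -0.  0.]
[-0. -0. -0.]
[-0. -0. -0.]
```

```bash
cat >> fk.py <<'E'
TIP=np.array([.162,0,-.046])
def pose_tip(tip,psi,th,phi,sgn=1,tl=TIP):
    Rt=R.from_euler('z',psi)*R.from_euler('y',th); P=np.array(tip)-Rt.apply(tl); return grasp_pose(P,Rt,phi,sgn)+(P,)
E
python3 - <<'E'
from fk import *
m=fit(); q0=np.array(load()[-1][0])
for phi in(35,25,15):
 ph=np.radians(phi)
 for psi in (90,75,105):
  for sgn in(1,-1):
   q=np.array([-.2,.1,-.5,.7,.3,-1.8 if sgn==1 else 1.2])
   for h in(.2,0):
     p,Rg=grasp_pose(np.array([.437,-.191,.058+h]),turner(.069),ph,sgn); x,e=ik(p,Rg,q0+[0,0,0,0,0,0 if sgn==1 else np.pi],m); print(phi,psi,sgn,'rest',h,x,round(e,4))
   u=np.array([np.cos(np.radians(psi)),np.sin(np.radians(psi)),0]); c=np.array([.5385,.035,.0135]); F=c+.034*u
   for tag,tip,th in [('out',c-.06*u+[0,0,.04],0),('in',c+.02*u,3)]+[(str(t),F+(-.014)*np.array([*(np.cos(np.radians(t))*u[:2]),-np.sin(np.radians(t))]),t) for t in(20,40,60,80,90,100,110)]:
     p,Rg,P=pose_tip(tip,np.radians(psi),np.radians(th),ph,sgn); x,e=ik(p,Rg,q,m); print('  ',tag,x,round(e,4)); q=x
E
```

```text
35 90 1 rest 0.2 [-0.8683 -0.2269 -0.6565  0.7483  0.4806 -0.8399] 0.0
35 90 1 rest 0 [-0.8683  0.0638 -1.0051  0.1089  0.4806 -0.8399] 0.0
   out [-0.6994  0.6714  0.0832  1.4061  0.4544 -2.3695] 0.0
   in [-0.5749  0.5891 -0.1205  1.1887  0.4609 -2.2231] 0.0
   20 [-0.4211  0.3943 -0.2006  1.085   0.2385 -2.0049] 0.0
   40 [-0.1708  0.2831 -0.2189  1.054  -0.086  -1.7423] 0.0
   60 [ 0.1097  0.3312 -0.1472  1.1434 -0.4335 -1.4498] 0.0
   80 [ 0.3516  0.5355  0.0228  1.3898 -0.7259 -1.0922] 0.0
   90 [ 0.4452  0.687   0.1454  1.5806 -0.832  -0.8769] 0.0
   100 [ 0.5193  0.8641  0.2898  1.8129 -0.9056 -0.6366] 0.0
   110 [ 0.575   1.0588  0.4487  2.0737 -0.9451 -0.38  ] 0.0
35 90 -1 rest 0.2 [-0.8683 -0.2269 -0.6565  0.7483  0.4806  2.3017] 0.0
35 90 -1 rest 0 [-0.8683  0.0638 -1.0051  0.1089  0.4806  2.3017] 0.0
   out [-0.6994  0.6714  0.0832  1.4061  0.4544  0.7721] 0.0
   in [-0.5749  0.5891 -0.1205  1.1887  0.4609  0.9184] 0.0
   20 [-0.4211  0.3943 -0.2006  1.085   0.2385  1.1367] 0.0
   40 [-0.1708  0.2831 -0.2189  1.054  -0.086   1.3993] 0.0
   60 [ 0.1097  0.3312 -0.1472  1.
[... 10559 characters left out ...]
91] 0.0115
15 105 -1 rest 0.2 [-0.6882 -0.0496 -0.3874  1.0407  0.1787  2.4016] 0.0
15 105 -1 rest 0 [-0.6882  0.1429 -0.7319  0.5037  0.1787  2.4016] 0.0
   out [-0.5068  0.6135  0.1132  1.2547  0.1872  0.7849] 0.0
   in [-0.3904  0.5264 -0.1107  1.062   0.166   0.9079] 0.0
   20 [-0.2362  0.3578 -0.2309  0.9403 -0.0766  1.0712] 0.0
   40 [ 0.0021  0.2658 -0.3118  0.874  -0.4207  1.2856] 0.0
   60 [ 0.2605  0.3243 -0.3054  0.9399 -0.7854  1.569 ] 0.0
   80 [ 0.4783  0.5603 -0.1679  1.2743 -1.0868  2.0506] 0.0
   90 [ 0.56    0.7557 -0.0396  1.6068 -1.1766  2.4417] 0.0
   100 [ 0.6219  0.9824  0.091   2.0068 -1.2007  2.9141] 0.0
   110 [ 0.6662  1.1232  0.1714  2.2228 -1.1656  3.14  ] 0.1486
```

```bash
cat >> fk.py <<'E'
def skel(q,m):
    _,s5,s6,C,w,_=m; a,b,c,d,e,f=[x.as_matrix() for x in parts(q,s5,s6)]
    s=w[0]*a[:,0]+w[2]*np.array([0,0,1]); el=s+w[4]*b[:,2]+w[3]*b[:,0]; wr=el+w[5]*c[:,0]+w[6]*c[:,2]; w4=wr+w[1]*a[:,1]; w5=w4+w[7]*d[:,0]; return np.array([el,wr,w4,w5])
E
python3 - <<'E'
from fk import *
m=fit(); print(m[4])
ph=np.radians(30)
for psi in(90,98):
 q=np.array([-.2,.1,-.5,.7,.3,-1.8])
 u=np.array([np.cos(np.radians(psi)),np.sin(np.radians(psi)),0]); c=np.array([.5385,.035,.0135]); F=c+.034*u
 for t in(3,40,60,80,90,100,105,110):
   tip=F-.014*np.array([*(np.cos(np.radians(t))*u[:2]),-np.sin(np.radians(t))])
   p,Rg,P=pose_tip(tip,np.radians(psi),np.radians(t),ph); q,e=ik(p,Rg,q,m); print(psi,t,'tcp',p,'skel el,wr,w4,w5',skel(q,m)[1:].round(3).tolist(),q[2:4],round(e,4))
E
```

```text
[ 0.      0.08    0.2331  0.      0.5185  0.4095  0.0556  0.1404 -0.
  0.3002  0.    ]
90 3 tcp [ 0.5385 -0.0959  0.052 ] skel el,wr,w4,w5 [[0.528, -0.319, 0.455], [0.569, -0.251, 0.455], [0.538, -0.232, 0.319]] [-0.1581  1.1273] 0.0
90 40 tcp [ 0.5385 -0.0395  0.1435] skel el,wr,w4,w5 [[0.525, -0.066, 0.579], [0.535, 0.013, 0.579], [0.539, 0.013, 0.439]] [-0.2266  1.0386] 0.0
90 60 tcp [0.5385 0.0115 0.1727] skel el,wr,w4,w5 [[0.562, 0.084, 0.573], [0.55, 0.163, 0.573], [0.539, 0.162, 0.433]] [-0.1378  1.16  ] 0.0
90 80 tcp [0.5385 0.0694 0.1828] skel el,wr,w4,w5 [[0.62, 0.246, 0.504], [0.591, 0.32, 0.504], [0.539, 0.299, 0.376]] [0.0511 1.4497] 0.0
90 90 tcp [0.5385 0.0988 0.1802] skel el,wr,w4,w5 [[0.651, 0.326, 0.441], [0.615, 0.397, 0.441], [0.539, 0.359, 0.33]] [0.1827 1.6653] 0.0
90 100 tcp [0.5385 0.1273 0.1724] skel el,wr,w4,w5 [[0.677, 0.398, 0.357], [0.637, 0.467, 0.357], [0.539, 0.409, 0.275]] [0.3325 1.9192] 0.0
90 105 tcp [0.5385 0.1409 0.1668] skel el,wr,w4,w5 [[0.687, 0.429, 0.308], [0.645, 0.497, 0.308], [0.539, 0.431, 0.244]] [0.4111 2.0547] 0.0
90 110 tcp [0.5385 0
[... 548 characters left out ...]

98 80 tcp [0.5337 0.0691 0.1828] skel el,wr,w4,w5 [[0.57, 0.239, 0.51], [0.539, 0.313, 0.51], [0.502, 0.297, 0.376]] [-0.0902  1.2806] 0.0
98 90 tcp [0.5296 0.0982 0.1802] skel el,wr,w4,w5 [[0.595, 0.319, 0.451], [0.557, 0.39, 0.451], [0.493, 0.356, 0.33]] [0.0137 1.4791] 0.0
98 100 tcp [0.5257 0.1264 0.1724] skel el,wr,w4,w5 [[0.619, 0.395, 0.368], [0.575, 0.463, 0.368], [0.486, 0.406, 0.275]] [0.1421 1.737 ] 0.0
98 105 tcp [0.5238 0.1399 0.1668] skel el,wr,w4,w5 [[0.628, 0.429, 0.317], [0.583, 0.495, 0.317], [0.483, 0.427, 0.244]] [0.2111 1.8817] 0.0
98 110 tcp [0.5219 0.1528 0.1599] skel el,wr,w4,w5 [[0.634, 0.458, 0.262], [0.587, 0.522, 0.262], [0.481, 0.446, 0.212]] [0.2798 2.0303] 0.0
```

```bash
python3 - <<'E'
from fk import *
P=np.array([.437,-.191,.058])
p,Rg=grasp_pose(P,turner(.069),np.radians(30)); print(p)
for h in(.16,.08,.05,.03,.015,0): rel(p+[0,0,h],Rg)
E
```

```text
[ 0.4463 -0.1904  0.0418]
shift [-0.1415 -0.0156  0.007 ] turn [ 0.0822  0.0018 -0.0036] 4.71
shift [-0.1416 -0.0612  0.0728] turn [ 0.0822  0.0018 -0.0036] 4.71
shift [-0.1416 -0.0783  0.0974] turn [ 0.0822  0.0018 -0.0036] 4.71
shift [-0.1416 -0.0897  0.1139] turn [ 0.0822  0.0018 -0.0036] 4.71
shift [-0.1416 -0.0982  0.1262] turn [ 0.0822  0.0018 -0.0036] 4.71
shift [-0.1416 -0.1067  0.1385] turn [ 0.0822  0.0018 -0.0036] 4.71
```

Call:
{"name": "carry_out", "arguments": {
  "plan": [
    {"x":-0.036,"y":-0.004,"z":0.002,"ax":0.04,"ay":0,"az":0,"hand":1},
    {"x":-0.074,"y":-0.008,"z":0.004,"ax":0.082,"ay":0.002,"az":-0.003,"hand":1},
    {"x":-0.11,"y":-0.012,"z":0.006,"ax":0.082,"ay":0.002,"az":-0.003,"hand":1},
    {"x":-0.142,"y":-0.016,"z":0.007,"ax":0.082,"ay":0.002,"az":-0.003,"hand":1},
    {"x":-0.142,"y":-0.035,"z":0.035,"ax":0.082,"ay":0.002,"az":-0.003,"hand":1},
    {"x":-0.142,"y":-0.058,"z":0.068,"ax":0.082,"ay":0.002,"az":-0.003,"hand":1},
    {"x":-0.142,"y":-0.078,"z":0.097,"ax":0.082,"ay":0.002,"az":-0.003,"hand":1},
    {"x":-0.142,"y":-0.09,"z":0.114,"ax":0.082,"ay":0.002,"az":-0.003,"hand":1},
    {"x":-0.142,"y":-0.098,"z":0.126,"ax":0.082,"ay":0.002,"az":-0.003,"hand":1},
    {"x":-0.142,"y":-0.1035,"z":0.134,"ax":0.082,"ay":0.002,"az":-0.003,"hand":1},
    {"x":-0.142,"y":-0.107,"z":0.1385,"ax":0.082,"ay":0.002,"az":-0.003,"hand":1},
    {"x":-0.142,"y":-0.107,"z":0.1385,"ax":0.082,"ay":0.002,"az":-0.003,"hand":1}
  ]
}}

```text
clock: 8.35
tcp_pos: [0.4453, -0.1901, 0.0405]
orientation: [0.175, 0.66, 0.706, 0.189]
wrist_force: [-0.8, 0.4, 0.5]
finger_gap: 0.0854
```

```bash
python3 - <<'E'
from fk import *
s=snap('side','s6'); t=snap('top','t6'); crop(s,'s6c',240,250,400,380,4.5); crop(t,'t6c',360,190,480,330,4.2)
st(); print(status.get_state()['ft_torque'])
P=np.array([.437,-.191,.058])
p,Rg=grasp_pose(P,turner(.069),np.radians(30)); rel(p,Rg)
E
```

```text
t 8.45 q [-0.8217  0.0686 -0.9383  0.2152  0.3996 -0.819 ] p [ 0.4464 -0.191   0.0421] F [-0.3048 -0.7057  0.1415] gap 0.08542261548963719
[[-0.0686  0.8638  0.4992]
 [ 0.9976  0.0593  0.0345]
 [ 0.0002  0.5004 -0.8658]]
[-0.0341  0.4033  0.0291]
shift [ 0.0007 -0.0002  0.0003] turn [ 0.0005  0.     -0.0004] 0.04
```

View pics/s6c.png

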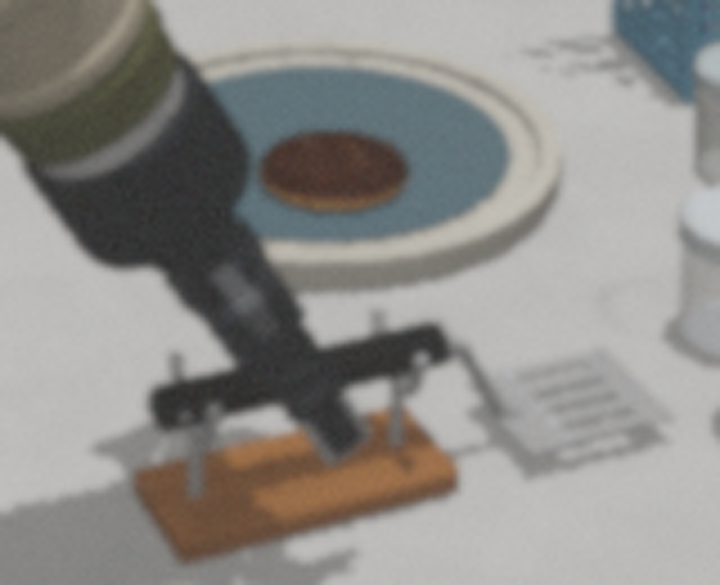

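View pics/t6c.png

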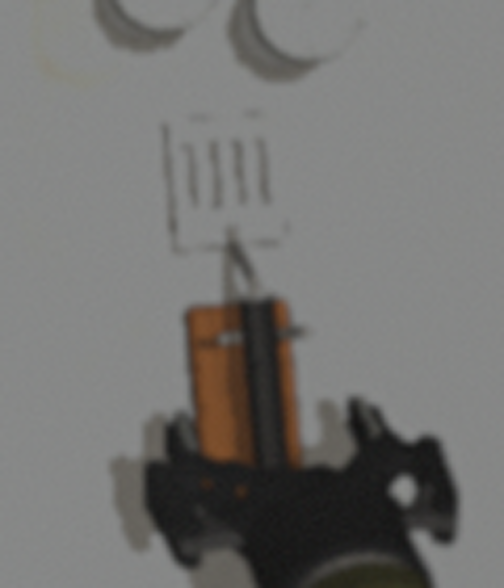

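The fingers straddle the handle midway between the forks, at side crop (320,385), and nothing touches. I'll close.

Call:
{"name": "carry_out", "arguments": {
  "plan": [
    {"x":0,"y":0,"z":0,"ax":0,"ay":0,"az":0,"hand":0},
    {"x":0,"y":0,"z":0,"ax":0,"ay":0,"az":0,"hand":0},
    {"x":0,"y":0,"z":0,"ax":0,"ay":0,"az":0,"hand":0},
    {"x":0,"y":0,"z":0,"ax":0,"ay":0,"az":0,"hand":0},
    {"x":0,"y":0,"z":0,"ax":0,"ay":0,"az":0,"hand":0},
    {"x":0,"y":0,"z":0,"ax":0,"ay":0,"az":0,"hand":0},
    {"x":0,"y":0,"z":0,"ax":0,"ay":0,"az":0,"hand":0},
    {"x":0,"y":0,"z":0,"ax":0,"ay":0,"az":0,"hand":0},
    {"x":0,"y":0,"z":0,"ax":0,"ay":0,"az":0,"hand":0},
    {"x":0,"y":0,"z":0,"ax":0,"ay":0,"az":0,"hand":0}
  ],
  "squeeze": 80
}}

```text
clock: 9.28
tcp_pos: [0.4465, -0.1911, 0.0425]
orientation: [0.177, 0.659, 0.706, 0.19]
wrist_force: [-2.4, 1.0, 6.4]
finger_gap: 0.0169
```

```bash
python3 - <<'E'
from fk import *
st(); print(status.get_state()['ft_torque'])
p,R0=tool()
for h in(.01,.03,.06,.1,.13):print(h); rel(p+[0,0,h],R0)
E
```

```text
t 9.2833 q [-0.8218  0.0679 -0.9381  0.2155  0.4    -0.8189] p [ 0.4465 -0.1911  0.0425] F [-2.3788  0.9765  6.3812] gap 0.01690053617471339
[[-0.0686  0.8634  0.4998]
 [ 0.9976  0.0593  0.0344]
 [ 0.      0.501  -0.8654]]
[0.1895 0.3817 0.0526]
0.01
shift [ 0.      0.005  -0.0087] turn [0. 0. 0.] 0.0
0.03
shift [ 0.     0.015 -0.026] turn [0. 0. 0.] 0.0
0.06
shift [ 0.      0.0301 -0.0519] turn [0. 0. 0.] 0.0
0.1
shift [ 0.      0.0501 -0.0865] turn [0. 0. 0.] 0.0
0.13
shift [ 0.      0.0651 -0.1125] turn [0. 0. 0.] 0.0
```

Call:
{"name": "carry_out", "arguments": {
  "plan": [
    {"x":0,"y":0.003,"z":-0.005,"ax":0,"ay":0,"az":0,"hand":0},
    {"x":0,"y":0.0085,"z":-0.0147,"ax":0,"ay":0,"az":0,"hand":0},
    {"x":0,"y":0.017,"z":-0.0294,"ax":0,"ay":0,"az":0,"hand":0},
    {"x":0,"y":0.028,"z":-0.0484,"ax":0,"ay":0,"az":0,"hand":0},
    {"x":0,"y":0.039,"z":-0.0674,"ax":0,"ay":0,"az":0,"hand":0},
    {"x":0,"y":0.048,"z":-0.083,"ax":0,"ay":0,"az":0,"hand":0},
    {"x":0,"y":0.05,"z":-0.0865,"ax":0,"ay":0,"az":0,"hand":0},
    {"x":0,"y":0.05,"z":-0.0865,"ax":0,"ay":0,"az":0,"hand":0}
  ]
}}

```text
clock: 9.95
tcp_pos: [0.4472, -0.1919, 0.144]
orientation: [0.179, 0.659, 0.706, 0.189]
wrist_force: [-0.1, -0.4, -0.6]
finger_gap: 0.0163
```

```bash
python3 - <<'E'
from fk import *
s=snap('side','s7'); t=snap('top','t7'); crop(s,'s7c',270,230,420,350,5); crop(t,'t7c',360,170,480,290,5)
st()
Rr=R.from_quat([.659,.706,.19,.177])
p,R0=tool(); Rg0=axes((0.4998,.0344,-.8654),(-.0686,.9976,0))
P=p-.0187*R0.as_matrix()[:,2]; Rt=R0*(Rg0.inv()*turner(.0687)); tip=P+Rt.apply(TIP); print('P',P,'pred tip',tip)
for y in(-.03,.03): 
  for x in(.162,.092):
    w=P+Rt.apply([x,y,-.046]); print(x,y,proj('top',w),proj('side',w))
E
```

```text
t 10.05 q [-0.8219 -0.0994 -0.7833  0.5391  0.3998 -0.819 ] p [ 0.4459 -0.1906  0.1414] F [ 0.0769 -0.4667 -1.3853] gap 0.016805074038645687
[[-0.0684  0.864   0.4988]
 [ 0.9977  0.0588  0.035 ]
 [ 0.0009  0.5001 -0.866 ]]
P [ 0.4366 -0.1913  0.1576] pred tip [ 0.5981 -0.1801  0.1115]
0.162 -0.03 [436.5155 212.0501] [392.0242 297.7701]
0.092 -0.03 [439.8516 245.6416] [358.8825 305.2718]
0.162 0.03 [408.0687 214.2874] [375.5935 283.8256]
0.092 0.03 [411.2811 248.0285] [343.5489 290.5981]
```

View pics/s7c.png

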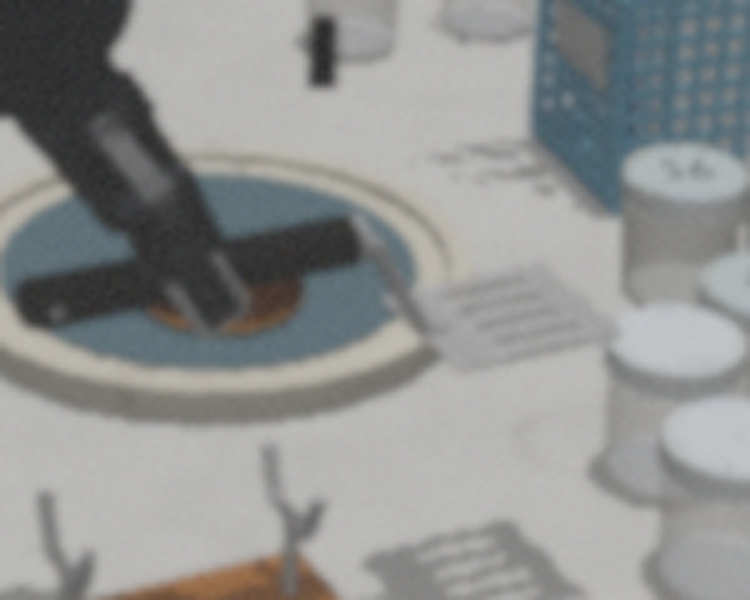

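View pics/t7c.png

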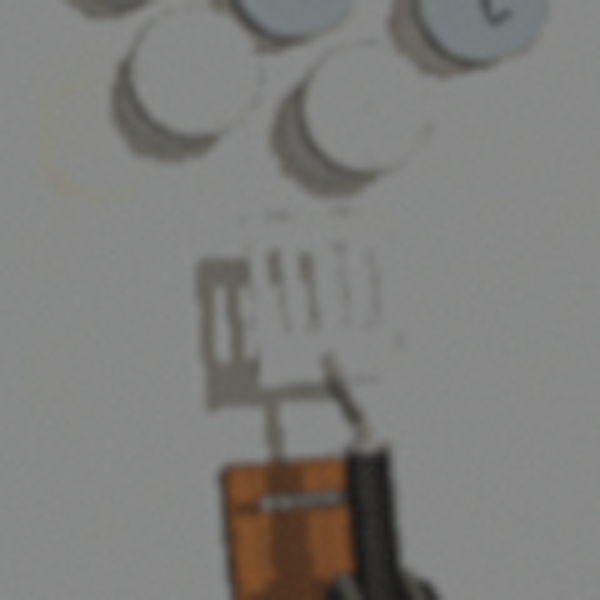

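```bash
cat >> fk.py <<'E'
PH=np.radians(30)
def tgt(tip,th,psi=90): 
    p,Rg,P=pose_tip(tip,np.radians(psi),np.radians(th),PH); return p,Rg
def chain(ts,show=True):
    m=fit(); q=np.array(status.get_state()['joint_pos'])
    for p,Rg in ts:
        d,rv=rel(p,Rg); x,e=ik(p,Rg,q,m); print('   dq',(x-q),'q',x,'e',round(e,5)); q=x
E
python3 - <<'E'
from fk import *
chain([tgt((.5385,-.014,.0735),14)])
p0,R0=tool(); p1,R1=tgt((.5385,-.014,.0735),14)
from scipy.spatial.transform import Slerp
sl=Slerp([0,1],R.concatenate([R0,R1]))
for k in range(0,13,2):
    f=k/12; Rk=sl(f); pk=p0+(p1-p0)*f; Rt=Rk*axes((np.sin(PH),0,-np.cos(PH)),(0,1,0)).inv(); P=pk-.0187*Rk.as_matrix()[:,2]; print(k,'tip',P+Rt.apply(TIP),'P',P)
E
```

```text
shift [0.0293 0.0811 0.0493] turn [ 0.1972  0.5876 -1.386 ] 86.99
   dq [ 0.27    0.5262  0.7338  0.7047 -0.1628 -1.3215] q [-0.5519  0.4267 -0.0496  1.2437  0.2369 -2.1405] e 0.0
0 tip [ 0.5982 -0.1801  0.1117] P [ 0.4366 -0.1913  0.1576]
2 tip [ 0.6055 -0.1381  0.1058] P [ 0.4529 -0.187   0.1576]
4 tip [ 0.604  -0.0995  0.0992] P [ 0.4696 -0.1824  0.1576]
6 tip [ 0.5948 -0.0662  0.0923] P [ 0.4866 -0.1775  0.1576]
8 tip [ 0.5795 -0.0401  0.0854] P [ 0.5038 -0.1722  0.1576]
10 tip [ 0.56   -0.0225  0.079 ] P [ 0.5212 -0.1664  0.1575]
12 tip [ 0.5385 -0.014   0.0735] P [ 0.5385 -0.1601  0.1573]
```

Call:
{"name": "carry_out", "arguments": {
  "plan": [
    {"x":0.0024,"y":0.0068,"z":0.0041,"ax":0.0164,"ay":0.049,"az":-0.1155,"hand":0},
    {"x":0.0049,"y":0.0135,"z":0.0082,"ax":0.0329,"ay":0.0979,"az":-0.231,"hand":0},
    {"x":0.0073,"y":0.0203,"z":0.0123,"ax":0.0493,"ay":0.1469,"az":-0.3465,"hand":0},
    {"x":0.0098,"y":0.027,"z":0.0164,"ax":0.0657,"ay":0.1959,"az":-0.462,"hand":0},
    {"x":0.0122,"y":0.0338,"z":0.0205,"ax":0.0822,"ay":0.2448,"az":-0.5775,"hand":0},
    {"x":0.0147,"y":0.0406,"z":0.0247,"ax":0.0986,"ay":0.2938,"az":-0.693,"hand":0},
    {"x":0.0171,"y":0.0473,"z":0.0288,"ax":0.115,"ay":0.3428,"az":-0.8085,"hand":0},
    {"x":0.0195,"y":0.0541,"z":0.0329,"ax":0.1315,"ay":0.3917,"az":-0.924,"hand":0},
    {"x":0.022,"y":0.0608,"z":0.037,"ax":0.1479,"ay":0.4407,"az":-1.0395,"hand":0},
    {"x":0.0244,"y":0.0676,"z":0.0411,"ax":0.1643,"ay":0.4897,"az":-1.155,"hand":0},
    {"x":0.0269,"y":0.0743,"z":0.0452,"ax":0.1808,"ay":0.5386,"az":-1.2705,"hand":0},
    {"x":0.0293,"y":0.0811,"z":0.0493,"ax":0.1972,"ay":0.5876,"az":-1.386,"hand":0}
  ],
  "squeeze": 115
}}

```text
clock: 11.05
tcp_pos: [0.5381, -0.1546, 0.1368]
orientation: [0.0, 0.006, 0.99, 0.141]
wrist_force: [-0.2, 0.1, -0.7]
finger_gap: 0.0159
```

```bash
python3 - <<'E'
from fk import *
st(); chain([tgt((.5385,-.014,.0735),14)])
chain([tgt((.5385,-.014,.025),14)])
E
```

```text
t 11.05 q [-0.5538  0.4277 -0.0553  1.2379  0.2405 -2.1302] p [ 0.5381 -0.1546  0.1368] F [-0.1696  0.055  -0.7195] gap 0.015902466664620377
[[-0.9999  0.0123  0.0017]
 [ 0.0123  0.9602  0.279 ]
 [ 0.0017  0.279  -0.9603]]
shift [-0.0004  0.0004 -0.0025] turn [ 0.0035  0.0017 -0.0123] 0.74
   dq [ 0.0019 -0.001   0.0057  0.0058 -0.0036 -0.0103] q [-0.5519  0.4267 -0.0496  1.2437  0.2369 -2.1405] e 0.0
shift [-0.0005 -0.0131  0.0441] turn [ 0.0035  0.0017 -0.0123] 0.74
   dq [ 0.0019  0.035  -0.0644 -0.1003 -0.0036 -0.0103] q [-0.5519  0.4627 -0.1197  1.1376  0.2369 -2.1405] e 0.0
```

Call:
{"name": "carry_out", "arguments": {
  "plan": [
    {"x":0,"y":0,"z":0.004,"ax":0.0035,"ay":0.0017,"az":-0.0123,"hand":0},
    {"x":0,"y":-0.004,"z":0.016,"ax":0.0035,"ay":0.0017,"az":-0.0123,"hand":0},
    {"x":0,"y":-0.009,"z":0.03,"ax":0.0035,"ay":0.0017,"az":-0.0123,"hand":0},
    {"x":-0.0005,"y":-0.012,"z":0.039,"ax":0.0035,"ay":0.0017,"az":-0.0123,"hand":0},
    {"x":-0.0005,"y":-0.013,"z":0.044,"ax":0.0035,"ay":0.0017,"az":-0.0123,"hand":0},
    {"x":-0.0005,"y":-0.013,"z":0.044,"ax":0.0035,"ay":0.0017,"az":-0.0123,"hand":0}
  ]
}}

```text
clock: 11.55
tcp_pos: [0.5369, -0.154, 0.0888]
orientation: [-0.002, 0.001, 0.99, 0.14]
wrist_force: [-0.1, 0.2, -1.1]
finger_gap: 0.0161
```

```bash
python3 - <<'E'
from fk import *
s=snap('side','s8'); t=snap('top','t8'); crop(s,'s8c',250,230,390,350,5); crop(t,'t8c',250,190,370,300,6)
st(); p,R0=tool()
Rt=R0*axes((np.sin(PH),0,-np.cos(PH)),(0,1,0)).inv(); P=p-.0187*R0.as_matrix()[:,2]; print('tip',P+Rt.apply(TIP))
for x,y in((.162,-.03),(.162,.03)): w=P+Rt.apply([x,y,-.046]); print(w,(proj('top',w)-[250,190])*6,(proj('side',w)-[250,230])*5)
E
```

```text
t 11.65 q [-0.5522  0.4624 -0.1204  1.1378  0.2372 -2.14  ] p [ 0.5381 -0.1548  0.0908] F [-0.5784  0.0532 -0.8924] gap 0.01644005409928325
[[-1.      0.0009 -0.0003]
 [ 0.0008  0.9611  0.2761]
 [ 0.0005  0.2761 -0.9611]]
tip [ 0.5382 -0.0138  0.025 ]
[ 0.5682 -0.0138  0.025 ] [539.3199 249.8062] [420.0062 316.5319]
[ 0.5082 -0.0138  0.0251] [541.7902 411.2863] [291.441  338.5873]
```

View pics/s8c.png

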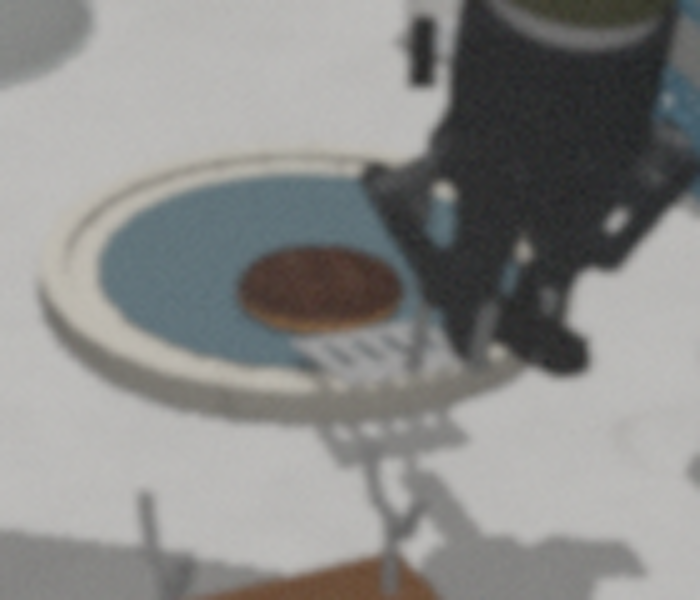

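View pics/t8c.png

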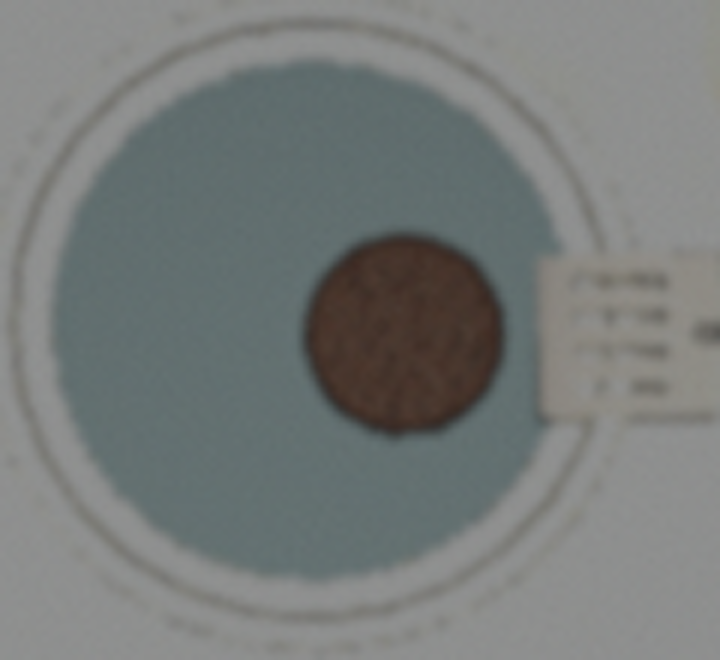

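The blade is lined up with the biscuit: tip at top crop x≈542, biscuit centre at (404,335). I'll lower it until it touches.

Call:
{"name": "carry_out", "arguments": {
  "plan": [
    {"x":0,"y":-0.0011,"z":0.0038,"ax":0,"ay":0,"az":0,"hand":0},
    {"x":0,"y":-0.0022,"z":0.0077,"ax":0,"ay":0,"az":0,"hand":0},
    {"x":0,"y":-0.0026,"z":0.0091,"ax":0,"ay":0,"az":0,"hand":0},
    {"x":0,"y":-0.0026,"z":0.0091,"ax":0,"ay":0,"az":0,"hand":0}
  ]
}}

```text
clock: 11.98
tcp_pos: [0.5379, -0.1547, 0.0812]
orientation: [-0.0, 0.001, 0.99, 0.139]
wrist_force: [0.7, 0.6, -0.5]
finger_gap: 0.0163
```

```bash
cat >> fk.py <<'E'
def tipnow():
    p,R0=tool(); Rt=R0*axes((np.sin(PH),0,-np.cos(PH)),(0,1,0)).inv(); P=p-.0187*R0.as_matrix()[:,2]; s=status.get_state()
    print('tip',P+Rt.apply(TIP),'pitch',np.degrees(np.arcsin(-Rt.as_matrix()[2,0])),'F',s['wrist_force'],'M',s['ft_torque'],'t',s['clock'])
E
python3 - <<'E'
from fk import *
st();tipnow()
E
```

```text
t 11.9833 q [-0.5523  0.4705 -0.1333  1.117   0.2371 -2.1399] p [ 0.5379 -0.1547  0.0812] F [ 0.6767  0.6117 -0.5003] gap 0.016273413540203376
[[-1.      0.0012 -0.0004]
 [ 0.001   0.9611  0.2762]
 [ 0.0007  0.2762 -0.9611]]
tip [ 0.538  -0.0138  0.0154] pitch 13.966631474650532 F [ 0.6767  0.6117 -0.5003] M [-0.3761 -0.0075 -0.0089] t 11.9833
```

Call:
{"name": "carry_out", "arguments": {
  "plan": [
    {"x":0,"y":-0.0004,"z":0.0015,"ax":0,"ay":0,"az":0,"hand":0},
    {"x":0,"y":-0.0006,"z":0.002,"ax":0,"ay":0,"az":0,"hand":0},
    {"x":0,"y":-0.0006,"z":0.002,"ax":0,"ay":0,"az":0,"hand":0}
  ]
}}

```text
clock: 12.23
tcp_pos: [0.5382, -0.1549, 0.0795]
orientation: [0.0, 0.001, 0.99, 0.139]
wrist_force: [-0.9, -1.3, 1.3]
finger_gap: 0.016
```

```bash
python3 - <<'E'
from fk import *
st();tipnow()
E
```

```text
t 12.2333 q [-0.5525  0.472  -0.1354  1.1127  0.2374 -2.14  ] p [ 0.5382 -0.1549  0.0795] F [-0.8828 -1.267   1.2799] gap 0.015958311140655
[[-1.      0.0011  0.0004]
 [ 0.0012  0.9611  0.2761]
 [-0.      0.2761 -0.9611]]
tip [ 0.5384 -0.014   0.0137] pitch 13.972917960691358 F [-0.8828 -1.267   1.2799] M [0.0498 0.1306 0.0599] t 12.2333
```

Call:
{"name": "carry_out", "arguments": {
  "plan": [
    {"x":0,"y":0.0036,"z":0.0016,"ax":0,"ay":0,"az":0,"hand":0},
    {"x":0,"y":0.0094,"z":0.0033,"ax":0,"ay":0,"az":0,"hand":0},
    {"x":0,"y":0.0152,"z":0.005,"ax":0,"ay":0,"az":0,"hand":0},
    {"x":0,"y":0.021,"z":0.0066,"ax":0,"ay":0,"az":0,"hand":0},
    {"x":0,"y":0.0268,"z":0.0083,"ax":0,"ay":0,"az":0,"hand":0},
    {"x":0,"y":0.0268,"z":0.0083,"ax":0,"ay":0,"az":0,"hand":0}
  ]
}}

```text
clock: 12.73
tcp_pos: [0.5382, -0.1251, 0.0791]
orientation: [0.0, -0.0, 0.99, 0.14]
wrist_force: [0.3, 0.4, 2.5]
finger_gap: 0.0162
```

```bash
python3 - <<'E'
from fk import *
s=snap('side','s9'); t=snap('top','t9'); crop(s,'s9c',250,230,390,350,5); crop(t,'t9c',250,190,370,300,6)
st();tipnow()
E
```

```text
t 12.8333 q [-0.5092  0.4511 -0.171   1.0888  0.2448 -2.0972] p [ 0.538  -0.1254  0.0788] F [1.1599 1.464  1.1473] gap 0.016099399510356834
[[-1.      0.0001 -0.0002]
 [ 0.0001  0.9607  0.2777]
 [ 0.0002  0.2777 -0.9607]]
tip [0.538  0.0156 0.0133] pitch 13.874614545310372 F [1.1599 1.464  1.1473] M [ 0.5803 -0.1295 -0.077 ] t 12.8333
```

View pics/s9c.png

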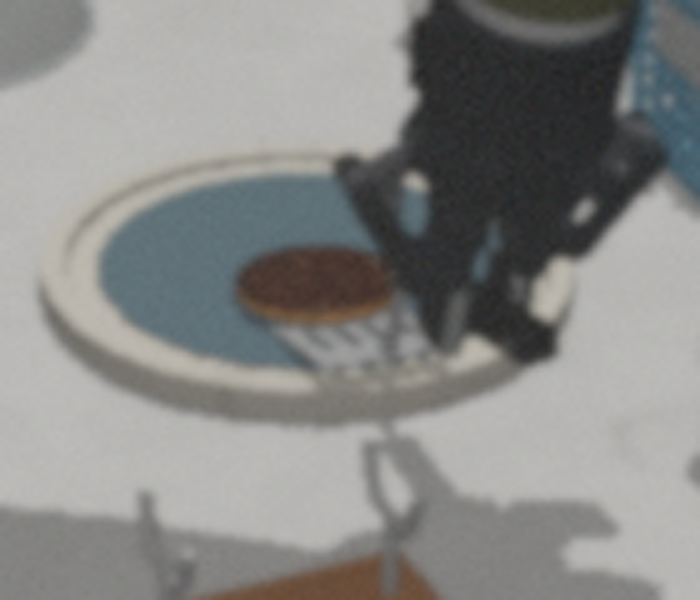

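View pics/t9c.png

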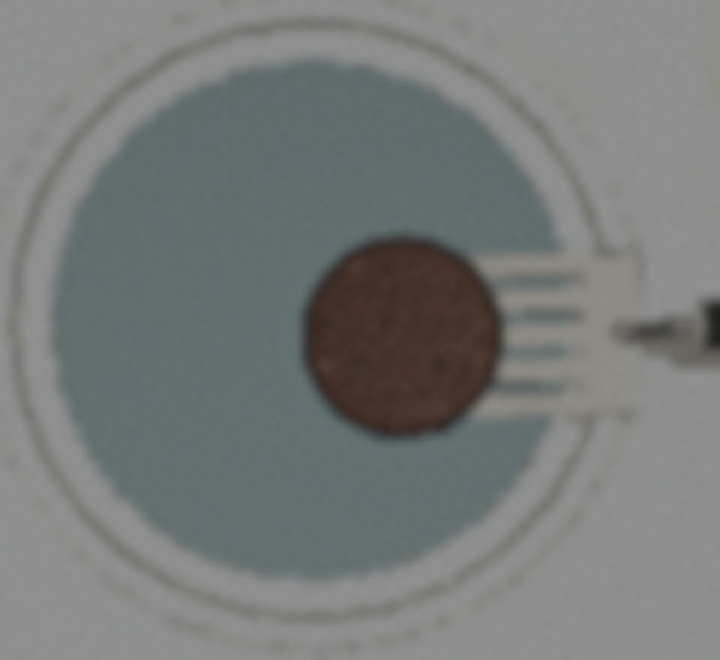

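The blade is sliding under, and the biscuit hasn't moved (centre still at 402,336).

Call:
{"name": "carry_out", "arguments": {
  "plan": [
    {"x":0,"y":0.0058,"z":0.0014,"ax":0,"ay":0,"az":0,"hand":0},
    {"x":0,"y":0.0115,"z":0.0031,"ax":0,"ay":0,"az":0,"hand":0},
    {"x":0,"y":0.0173,"z":0.0048,"ax":0,"ay":0,"az":0,"hand":0},
    {"x":0,"y":0.023,"z":0.0065,"ax":0,"ay":0,"az":0,"hand":0},
    {"x":0,"y":0.0288,"z":0.0081,"ax":0,"ay":0,"az":0,"hand":0},
    {"x":0,"y":0.0336,"z":0.0095,"ax":0,"ay":0,"az":0,"hand":0},
    {"x":0,"y":0.0365,"z":0.0104,"ax":0,"ay":0,"az":0,"hand":0},
    {"x":0,"y":0.0365,"z":0.0104,"ax":0,"ay":0,"az":0,"hand":0}
  ]
}}

```text
clock: 13.5
tcp_pos: [0.5379, -0.0863, 0.079]
orientation: [-0.0, -0.0, 0.99, 0.141]
wrist_force: [0.5, 1.3, 1.6]
finger_gap: 0.0161
```

```bash
python3 - <<'E'
from fk import *
s=snap('side','s10'); t=snap('top','t10'); crop(s,'s10c',250,230,390,350,5); crop(t,'t10c',250,190,370,300,6)
st();tipnow()
F=np.array([.538,.0705,.0135]);d=.0705-.0535
ts=[]
for th in(14,20,26,33,40,47,54,61,68,75,82,89,95,100,105):
    t=np.radians(th); ts.append(tgt(F-d*np.array([0,np.cos(t),-np.sin(t)]),th))
chain(ts)
E
```

```text
t 13.6 q [-0.4489  0.4257 -0.2116  1.0597  0.2539 -2.0362] p [ 0.5378 -0.0865  0.0788] F [0.8635 2.2615 1.3205] gap 0.016418628406241677
[[-1.     -0.0003 -0.0008]
 [-0.0005  0.9602  0.2792]
 [ 0.0007  0.2792 -0.9602]]
tip [0.5377 0.0546 0.0135] pitch 13.785563058202575 F [0.8635 2.2615 1.3205] M [ 0.4956 -0.1303 -0.0701] t 13.6
shift [-0.0002  0.001  -0.0046] turn [ 0.0037 -0.0008  0.0003] 0.22
   dq [ 0.0012 -0.0057  0.0049  0.0078 -0.0028  0.0021] q [-0.4478  0.42   -0.2068  1.0675  0.2511 -2.0342] e 0.0
shift [-0.0002  0.0133 -0.0177] turn [ 0.1085 -0.0008  0.0003] 6.21
   dq [ 0.0642 -0.0531 -0.0168 -0.0213 -0.0894  0.0744] q [-0.3836  0.3669 -0.2236  1.0462  0.1617 -1.9597] e 0.0
shift [-0.0002  0.0269 -0.0295] turn [ 0.2132 -0.0008  0.0003] 12.21
   dq [ 0.0709 -0.0414 -0.0094 -0.0124 -0.0953  0.0755] q [-0.3127  0.3256 -0.233   1.0338  0.0664 -1.8842] e 0.0
shift [-0.0002  0.0443 -0.0414] turn [ 0.3354 -0.0007  0.0004] 19.21
   dq [ 0.0899 -0.0318 -0.0013 -0.0026 -0.1175  0.0904] q [-0.2228  0.2938 -0.2343  1.0311 -0.0511 -1.7938] e 0.0
shift [-0.0002  0.063  -0.051 ] turn [ 
[... 1273 characters left out ...]
 turn [ 1.3127 -0.0005  0.0007] 75.21
   dq [ 0.0604  0.1146  0.0935  0.1532 -0.0637  0.1648] q [ 0.4584  0.7289  0.1738  1.6505 -0.8768 -0.8068] e 0.0
shift [-0.0003  0.2217 -0.0408] turn [ 1.4175 -0.0005  0.0008] 81.21
   dq [ 0.0443  0.1077  0.0878  0.1469 -0.0409  0.1514] q [ 0.5026  0.8366  0.2615  1.7974 -0.9177 -0.6554] e 0.0
shift [-0.0003  0.2342 -0.0325] turn [ 1.5047 -0.0004  0.0008] 86.21
   dq [ 0.0318  0.0949  0.077   0.1307 -0.0242  0.1314] q [ 0.5344  0.9315  0.3385  1.9282 -0.9419 -0.524 ] e 0.0
shift [-0.0003  0.246  -0.0231] turn [ 1.592  -0.0004  0.0008] 91.21
   dq [ 0.0273  0.098   0.0789  0.1353 -0.0151  0.1338] q [ 0.5618  1.0296  0.4174  2.0634 -0.957  -0.3901] e 0.0
```

View pics/s10c.png

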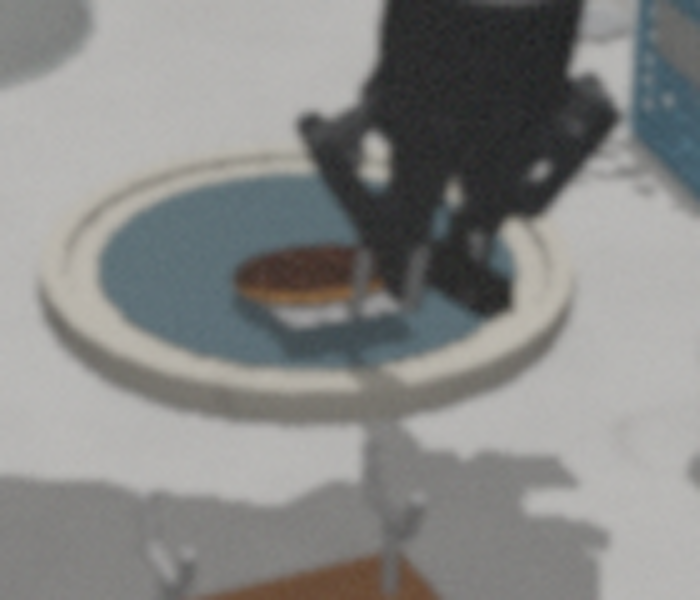

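View pics/t10c.png

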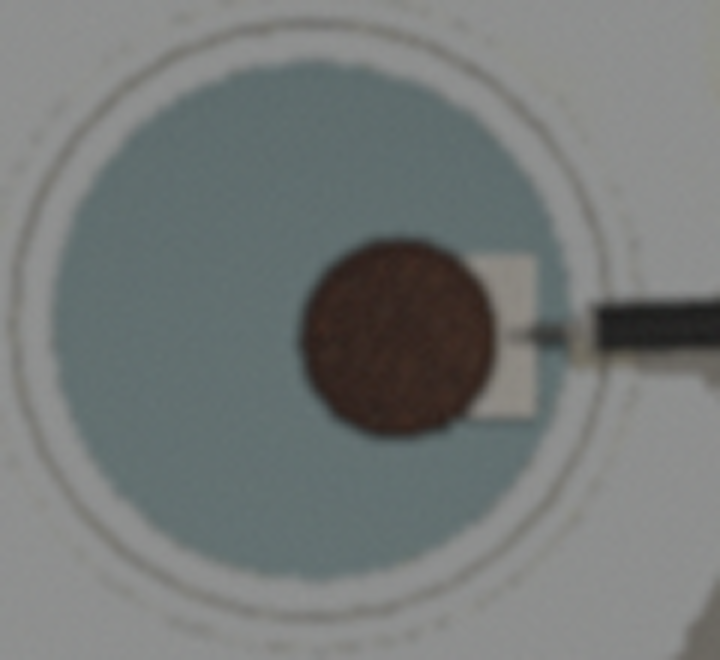

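```bash
python3 - <<'E'
from fk import *
F=np.array([.538,.0705,.0135]);d=.0705-.0540
for th in range(17,78,5):
    t=np.radians(th); print(th);rel(*tgt(F-d*np.array([0,np.cos(t),-np.sin(t)]),th))
E
```

```text
17
shift [-0.0002  0.0074 -0.0111] turn [ 0.0561 -0.0008  0.0003] 3.21
22
shift [-0.0002  0.0181 -0.0215] turn [ 0.1434 -0.0008  0.0003] 8.21
27
shift [-0.0002  0.0297 -0.031 ] turn [ 0.2306 -0.0008  0.0004] 13.21
32
shift [-0.0002  0.0421 -0.0394] turn [ 0.3179 -0.0007  0.0004] 18.21
37
shift [-0.0002  0.0551 -0.0468] turn [ 0.4052 -0.0007  0.0004] 23.21
42
shift [-0.0002  0.0688 -0.0529] turn [ 0.4924 -0.0007  0.0004] 28.21
47
shift [-0.0002  0.0829 -0.0579] turn [ 0.5797 -0.0007  0.0005] 33.21
52
shift [-0.0002  0.0975 -0.0616] turn [ 0.667  -0.0007  0.0005] 38.21
57
shift [-0.0002  0.1123 -0.064 ] turn [ 0.7542 -0.0006  0.0005] 43.21
62
shift [-0.0002  0.1272 -0.0651] turn [ 0.8415 -0.0006  0.0006] 48.21
67
shift [-0.0002  0.1422 -0.0649] turn [ 0.9288 -0.0006  0.0006] 53.21
72
shift [-0.0002  0.1571 -0.0635] turn [ 1.016  -0.0006  0.0006] 58.21
77
shift [-0.0002  0.1718 -0.0607] turn [ 1.1033 -0.0006  0.0007] 63.21
```

Call:
{"name": "carry_out", "arguments": {
  "plan": [
    {"x":0,"y":0.0074,"z":-0.0111,"ax":0.0561,"ay":-0.0008,"az":0.0004,"hand":0},
    {"x":0,"y":0.0181,"z":-0.0215,"ax":0.1434,"ay":-0.0008,"az":0.0004,"hand":0},
    {"x":0,"y":0.0297,"z":-0.031,"ax":0.2306,"ay":-0.0008,"az":0.0004,"hand":0},
    {"x":0,"y":0.0421,"z":-0.0394,"ax":0.3179,"ay":-0.0007,"az":0.0004,"hand":0},
    {"x":0,"y":0.0551,"z":-0.0468,"ax":0.4052,"ay":-0.0007,"az":0.0004,"hand":0},
    {"x":0,"y":0.0688,"z":-0.0529,"ax":0.4924,"ay":-0.0007,"az":0.0004,"hand":0},
    {"x":0,"y":0.0829,"z":-0.0579,"ax":0.5797,"ay":-0.0007,"az":0.0005,"hand":0},
    {"x":0,"y":0.0829,"z":-0.0579,"ax":0.5797,"ay":-0.0007,"az":0.0005,"hand":0}
  ]
}}

```text
clock: 14.27
tcp_pos: [0.5376, -0.0191, 0.158]
orientation: [0.0, -0.003, 0.989, -0.149]
wrist_force: [0.7, -0.3, -1.7]
finger_gap: 0.0161
```

```bash
python3 - <<'E'
from fk import *
s=snap('side','s11'); t=snap('top','t11'); crop(s,'s11c',250,200,390,320,5); crop(t,'t11c',250,190,370,300,6)
st();tipnow()
F=np.array([.538,.0705,.0135]);d=.0705-.0540
for th in list(range(52,95,5))+[96,100,104]:
    t=np.radians(th); print(th);rel(*tgt(F-d*np.array([0,np.cos(t),-np.sin(t)]),th))
E
```

```text
t 14.3667 q [-0.0262  0.2892 -0.206   1.0682 -0.2963 -1.6014] p [ 0.5374 -0.0217  0.1569] F [-0.0089 -0.1863 -1.0397] gap 0.016399937738894754
[[-1.     -0.0035 -0.0006]
 [-0.0031  0.9564 -0.2921]
 [ 0.0016 -0.292  -0.9564]]
tip [0.5369 0.0606 0.0249] pitch 46.98050609622948 F [-0.0089 -0.1863 -1.0397] M [0.2863 0.0566 0.0214] t 14.3667
52
shift [-0.0007  0.0086 -0.0113] turn [ 0.0876 -0.0005  0.0035] 5.02
57
shift [-0.0007  0.0197 -0.0214] turn [ 0.1749 -0.0003  0.0035] 10.02
62
shift [-0.0007  0.0316 -0.0305] turn [ 0.2621 -0.0001  0.0035] 15.02
67
shift [-0.0008  0.0442 -0.0386] turn [0.3494 0.     0.0035] 20.02
72
shift [-0.0008  0.0575 -0.0455] turn [0.4367 0.0002 0.0036] 25.02
77
shift [-0.0009  0.0714 -0.0512] turn [0.5239 0.0003 0.0036] 30.02
82
shift [-0.0009  0.0856 -0.0557] turn [0.6112 0.0005 0.0036] 35.02
87
shift [-0.0009  0.1003 -0.059 ] turn [0.6985 0.0006 0.0035] 40.02
92
shift [-0.001   0.1151 -0.0609] turn [0.7857 0.0008 0.0035] 45.02
96
shift [-0.001   0.1271 -0.0615] turn [0.8555 0.0009 0.0035] 49.02
100
shift [-0.0011  0.1391 -0.0613] turn [0.9254 0.001  0.0035] 53.02
104
shift [-0.0011  0.151  -0.0603] turn [0.9952 0.0012 0.0035] 57.02
```

View pics/s11c.png

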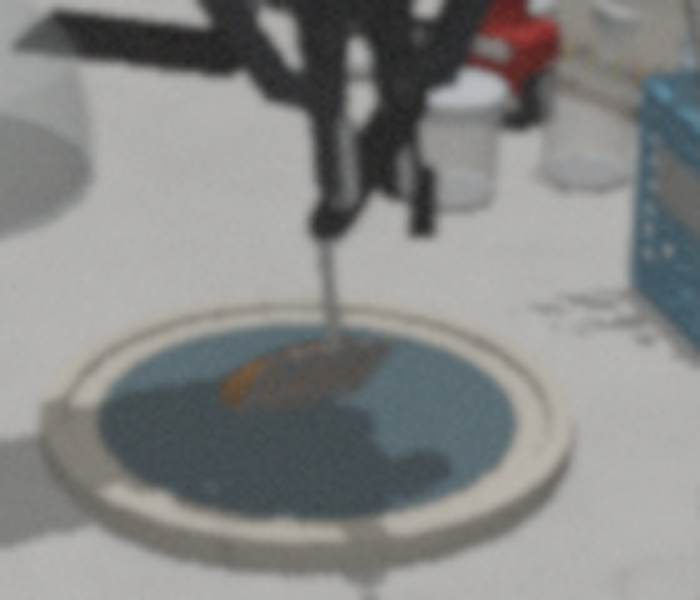

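View pics/t11c.png

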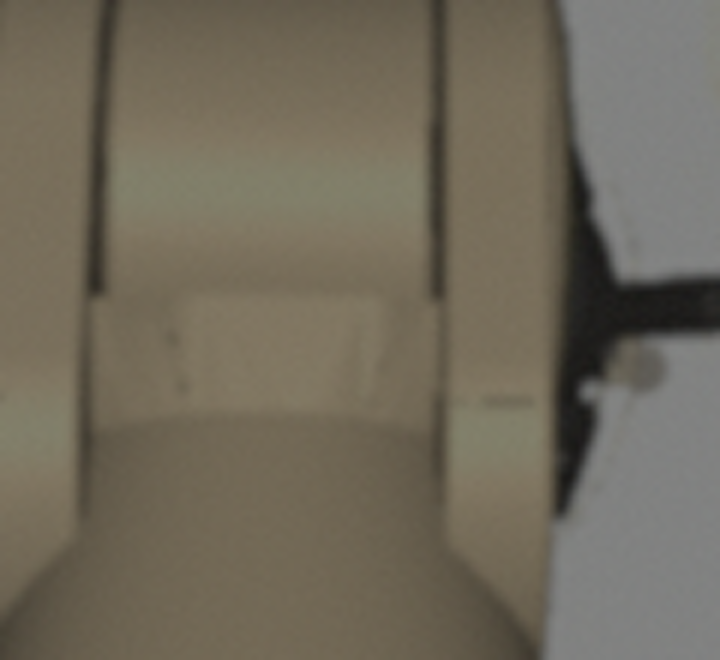

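The side view shows the biscuit riding up on the blade at about 47°, at crop (300,375). The arm blocks the top view. I'll keep tilting.

Call:
{"name": "carry_out", "arguments": {
  "plan": [
    {"x":-0.0007,"y":0.0086,"z":-0.0113,"ax":0.0876,"ay":-0.0005,"az":0.0035,"hand":0},
    {"x":-0.0007,"y":0.0197,"z":-0.0214,"ax":0.1749,"ay":-0.0003,"az":0.0035,"hand":0},
    {"x":-0.0007,"y":0.0316,"z":-0.0305,"ax":0.2621,"ay":0,"az":0.0035,"hand":0},
    {"x":-0.0008,"y":0.0442,"z":-0.0386,"ax":0.3494,"ay":0,"az":0.0035,"hand":0},
    {"x":-0.0008,"y":0.0575,"z":-0.0455,"ax":0.4367,"ay":0,"az":0.0035,"hand":0},
    {"x":-0.0009,"y":0.0714,"z":-0.0512,"ax":0.5239,"ay":0,"az":0.0035,"hand":0},
    {"x":-0.0009,"y":0.0714,"z":-0.0512,"ax":0.5239,"ay":0,"az":0.0035,"hand":0}
  ]
}}

```text
clock: 14.95
tcp_pos: [0.537, 0.0635, 0.1801]
orientation: [-0.004, -0.003, 0.916, -0.401]
wrist_force: [-0.5, 0.1, -1.8]
finger_gap: 0.0162
```

```bash
python3 - <<'E'
from fk import *
s=snap('side','s12'); crop(s,'s12c',250,200,390,320,5)
st();tipnow()
F=np.array([.538,.0705,.0135]);d=.0705-.0540
for th in [80,83,86,89,92,95,98,101,104,107]:
    t=np.radians(th); print(th);rel(*tgt(F-d*np.array([0,np.cos(t),-np.sin(t)]),th))
E
```

```text
t 15.0 q [ 0.3506  0.5483  0.0197  1.4003 -0.7565 -1.0815] p [0.5374 0.0623 0.1811] F [-0.1354 -0.0593 -0.5831] gap 0.01629334239548521
[[-1.     -0.0065 -0.0037]
 [-0.0017  0.6811 -0.7322]
 [ 0.0073 -0.7322 -0.681 ]]
tip [0.5363 0.0674 0.0257] pitch 77.06634753882669 F [-0.1354 -0.0593 -0.5831] M [ 0.7961 -0.0699 -0.0469] t 15.0
80
shift [-0.0006  0.0025 -0.0088] turn [ 0.0511 -0.0036  0.0066] 2.96
83
shift [-0.0006  0.0088 -0.0152] turn [ 0.1034 -0.0034  0.0067] 5.94
86
shift [-0.0006  0.0154 -0.0213] turn [ 0.1558 -0.0032  0.0068] 8.94
89
shift [-0.0006  0.0224 -0.0271] turn [ 0.2082 -0.003   0.0069] 11.93
92
shift [-0.0006  0.0296 -0.0324] turn [ 0.2605 -0.0029  0.007 ] 14.93
95
shift [-0.0007  0.0371 -0.0374] turn [ 0.3129 -0.0027  0.0071] 17.93
98
shift [-0.0007  0.0448 -0.042 ] turn [ 0.3652 -0.0025  0.0071] 20.93
101
shift [-0.0007  0.0528 -0.0461] turn [ 0.4176 -0.0023  0.0072] 23.93
104
shift [-0.0008  0.061  -0.0499] turn [ 0.47   -0.0021  0.0073] 26.93
107
shift [-0.0008  0.0693 -0.0532] turn [ 0.5223 -0.002   0.0073] 29.93
```

View pics/s12c.png

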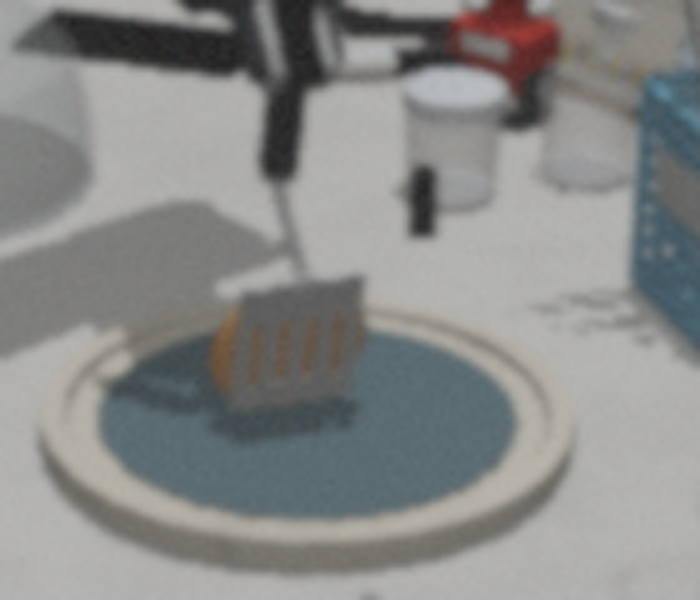

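The biscuit now stands behind the blade at about 77°, with its golden underside showing through the slots at crop (290,345). I'll take it past vertical slowly.

Call:
{"name": "carry_out", "arguments": {
  "plan": [
    {"x":-0.0006,"y":0.0025,"z":-0.0088,"ax":0.0511,"ay":-0.0036,"az":0.0066,"hand":0},
    {"x":-0.0006,"y":0.0088,"z":-0.0152,"ax":0.1034,"ay":-0.0034,"az":0.0067,"hand":0},
    {"x":-0.0006,"y":0.0154,"z":-0.0213,"ax":0.1558,"ay":-0.0032,"az":0.0068,"hand":0},
    {"x":-0.0006,"y":0.0224,"z":-0.0271,"ax":0.2082,"ay":-0.003,"az":0.0069,"hand":0},
    {"x":-0.0006,"y":0.0296,"z":-0.0324,"ax":0.2605,"ay":-0.0029,"az":0.007,"hand":0},
    {"x":-0.0007,"y":0.0371,"z":-0.0374,"ax":0.3129,"ay":-0.0027,"az":0.0071,"hand":0},
    {"x":-0.0007,"y":0.0448,"z":-0.042,"ax":0.3652,"ay":-0.0025,"az":0.0071,"hand":0},
    {"x":-0.0007,"y":0.0528,"z":-0.0461,"ax":0.4176,"ay":-0.0023,"az":0.0072,"hand":0},
    {"x":-0.0007,"y":0.0528,"z":-0.0461,"ax":0.4176,"ay":-0.0023,"az":0.0072,"hand":0},
    {"x":-0.0007,"y":0.0528,"z":-0.0461,"ax":0.4176,"ay":-0.0023,"az":0.0072,"hand":0}
  ]
}}

```text
clock: 15.83
tcp_pos: [0.5381, 0.1306, 0.172]
orientation: [-0.002, 0.0, 0.814, -0.581]
wrist_force: [-0.1, 0.0, -0.7]
finger_gap: 0.0161
```

```bash
python3 - <<'E'
from fk import *
s=snap('side','s13'); crop(s,'s13c',250,180,390,300,5)
st();tipnow()
E
```

```text
t 15.8833 q [ 0.5371  0.9501  0.3523  1.951  -0.9452 -0.5003] p [0.5384 0.1305 0.1735] F [-0.0702  0.1414 -1.1388] gap 0.016105612756979568
[[-1.      0.0004 -0.0025]
 [ 0.0025  0.3272 -0.945 ]
 [ 0.0005 -0.945  -0.3272]]
tip [0.5381 0.0724 0.0293] pitch 79.09852313284253 F [-0.0702  0.1414 -1.1388] M [0.9752 0.0092 0.0154] t 15.8833
```

View pics/s13c.png

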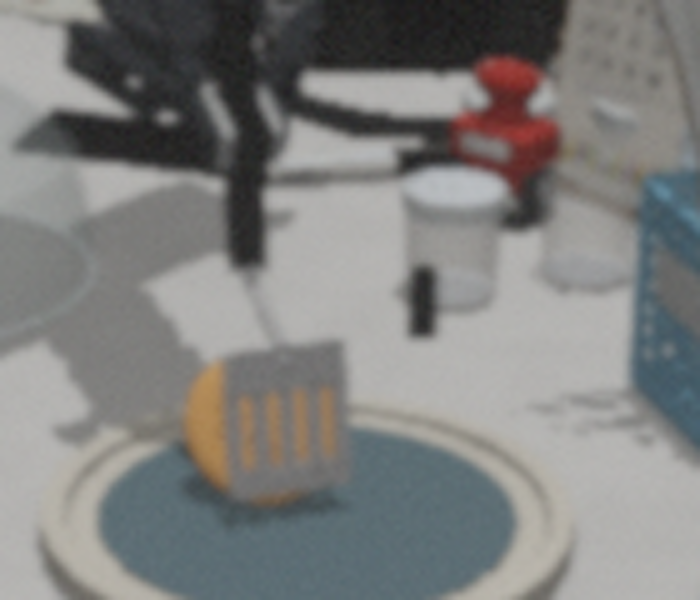

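```bash
python3 - <<'E'
from fk import *
F=np.array([.538,.0705,.0135]);d=.0705-.0540
ts=[]
for th,dy in [(103,.001),(105,.003),(107,.005),(109,.008),(111,.010)]:
    t=np.radians(th); ts.append(tgt(F+[0,dy,0]-d*np.array([0,np.cos(t),-np.sin(t)]),th))
chain(ts)
E
```

```text
shift [ 0.0004  0.0044 -0.007 ] turn [ 0.0366 -0.0025 -0.0003] 2.1
   dq [ 0.0154  0.0418  0.0357  0.0593 -0.0059  0.0575] q [ 0.5525  0.9919  0.3881  2.0103 -0.9511 -0.4428] e 0.0
shift [ 0.0004  0.0092 -0.0133] turn [ 0.0715 -0.0026 -0.0003] 4.1
   dq [ 0.0128  0.0424  0.0378  0.0591 -0.0028  0.0554] q [ 0.5653  1.0343  0.4259  2.0693 -0.9538 -0.3874] e 0.0
shift [ 0.0004  0.0141 -0.0194] turn [ 0.1064 -0.0026 -0.0002] 6.1
   dq [ 0.0121  0.0427  0.0383  0.0592 -0.0013  0.0549] q [ 0.5774  1.077   0.4642  2.1286 -0.9552 -0.3325] e 0.0
shift [ 0.0004  0.0195 -0.0263] turn [ 0.1413 -0.0026 -0.0002] 8.1
   dq [0.0125 0.0445 0.042  0.0615 0.0012 0.0548] q [ 0.5899  1.1215  0.5062  2.1901 -0.954  -0.2777] e 0.0
shift [ 0.0005  0.0247 -0.0322] turn [ 0.1763 -0.0026 -0.0002] 10.1
   dq [0.0106 0.0431 0.0393 0.0591 0.0014 0.0531] q [ 0.6005  1.1646  0.5455  2.2492 -0.9525 -0.2245] e 0.0
```

Call:
{"name": "carry_out", "arguments": {
  "plan": [
    {"x":0.0004,"y":0.0044,"z":-0.007,"ax":0.0366,"ay":-0.0025,"az":-0.0003,"hand":0},
    {"x":0.0004,"y":0.0092,"z":-0.0133,"ax":0.0715,"ay":-0.0025,"az":-0.0003,"hand":0},
    {"x":0.0004,"y":0.0141,"z":-0.0194,"ax":0.1064,"ay":-0.0025,"az":-0.0003,"hand":0},
    {"x":0.0004,"y":0.0141,"z":-0.0194,"ax":0.1064,"ay":-0.0025,"az":-0.0003,"hand":0}
  ]
}}

```text
clock: 16.22
tcp_pos: [0.5379, 0.1529, 0.1661]
orientation: [-0.001, 0.0, 0.783, -0.622]
wrist_force: [-0.4, 0.2, -1.9]
finger_gap: 0.0163
```

```bash
python3 - <<'E'
from fk import *
s=snap('side','s14'); crop(s,'s14c',250,180,390,300,5)
st();tipnow()
E
```

```text
t 16.2667 q [ 0.5758  1.0754  0.4632  2.126  -0.9548 -0.3353] p [0.5382 0.1527 0.1666] F [ 0.439   0.2868 -1.2597] gap 0.016115931952527116
[[-1.      0.0002 -0.0013]
 [ 0.0013  0.2268 -0.9739]
 [ 0.0001 -0.9739 -0.2268]]
tip [0.5381 0.0798 0.0292] pitch 73.10987805003026 F [ 0.439   0.2868 -1.2597] M [1.0677 0.0157 0.0239] t 16.2667
```

View pics/s14c.png

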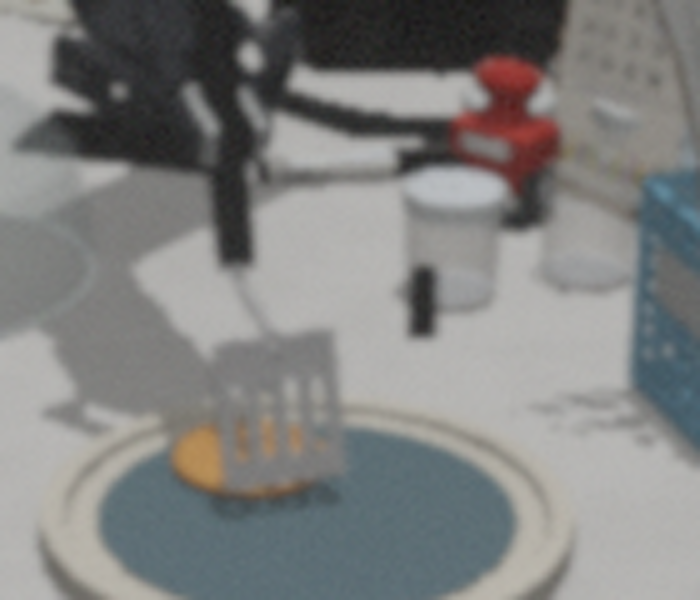

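The biscuit has tipped away from the blade with its golden side up. I'll lift and back off.

Call:
{"name": "carry_out", "arguments": {
  "plan": [
    {"x":0,"y":-0.015,"z":0.008,"ax":0,"ay":0,"az":0,"hand":0},
    {"x":0,"y":-0.04,"z":0.012,"ax":-0.03,"ay":0,"az":0,"hand":0},
    {"x":0,"y":-0.07,"z":0.02,"ax":-0.1,"ay":0,"az":0,"hand":0},
    {"x":0,"y":-0.09,"z":0.035,"ax":-0.2,"ay":0,"az":0,"hand":0}
  ]
}}

```text
clock: 16.6
tcp_pos: [0.5383, 0.0976, 0.2473]
orientation: [-0.0, -0.001, 0.842, -0.539]
wrist_force: [-0.8, 0.1, -1.7]
finger_gap: 0.0163
```

```bash
python3 - <<'E'
from fk import *
from scipy.spatial.transform import Slerp
s=snap('side','s15'); crop(s,'s15c',250,180,390,300,5)
st();tipnow()
m=fit()
# candidate: back to heading 90, level, tip (.538,-.02,.13)
def sim(p1,R1,n,show):
    p0,R0=tool(); sl=Slerp([0,1],R.concatenate([R0,R1])); q=np.array(status.get_state()['joint_pos'])
    for k in range(1,n+1):
        f=k/n; Rk=sl(f); pk=p0+(p1-p0)*f; x,e=ik(pk,Rk,q,m); Rt=Rk*axes((np.sin(PH),0,-np.cos(PH)),(0,1,0)).inv(); P=pk-.0187*Rk.as_matrix()[:,2]
        if k%show==0: print(k,'tip',P+Rt.apply(TIP),'P',P,'dq',np.abs(x-q).max().round(3),'e',round(e,4),'lim',(np.minimum(x-LO,HI-x)).min().round(2))
        q=x
    print(q)
pr,Rr=np.array([.4465,-.1911,.0425+.12]),axes((0.4998,.0344,-.8654),(-.0686,.9976,0))
sim(pr,Rr,20,2); rel(pr,Rr)
a=tgt((.538,-.02,.13),0); sim(*a,14,2); rel(*a)
E
```

```text
t 16.65 q [ 0.4724  0.7384  0.2911  1.8756 -0.9374 -0.691 ] p [0.5412 0.0946 0.2573] F [3.5865 0.4485 6.2828] gap 0.016228014358559337
[[-0.9998  0.017   0.0066]
 [ 0.0013  0.4323 -0.9018]
 [-0.0182 -0.9016 -0.4322]]
tip [0.5438 0.0532 0.1074] pitch 85.49019024922433 F [3.5865 0.4485 6.2828] M [ 0.6165 -0.2281  0.2145] t 16.65
2 tip [0.549  0.0434 0.0949] P [0.5323 0.0817 0.2581] dq 0.083 e 0.0 lim 0.61
4 tip [0.5564 0.0319 0.0867] P [0.5231 0.0516 0.2506] dq 0.082 e 0.0 lim 0.7
6 tip [0.565  0.0181 0.0827] P [0.5135 0.0212 0.243 ] dq 0.079 e 0.0 lim 0.79
8 tip [0.5743 0.0012 0.0826] P [ 0.5035 -0.0094  0.235 ] dq 0.075 e 0.0 lim 0.87
10 tip [ 0.5833 -0.0192  0.086 ] P [ 0.4931 -0.0401  0.2267] dq 0.07 e 0.0 lim 0.75
12 tip [ 0.5913 -0.0435  0.0925] P [ 0.4824 -0.0708  0.218 ] dq 0.072 e 0.0 lim 0.64
14 tip [ 0.5974 -0.0719  0.1012] P [ 0.4713 -0.1013  0.2088] dq 0.082 e 0.0 lim 0.53
16 tip [ 0.6011 -0.1043  0.1114] P [ 0.46   -0.1318  0.1992] dq 0.09 e 0.0 lim 0.44
18 tip [ 0.6017 -0.1407  0.1223] P [ 0.4486 -0.1619  0.1892] dq 0.095 e 0.0 lim 0.35
20 tip [ 0.5988 -0.1806  0.1329] P [ 0.4372 -0.1917  0.1787] dq 0.095 e 0.0 lim 0.28
[-0.8219 -0.1235 -0.7455  0.5996  0.4001 -0.8191]
shift [ 0.096  -0.0396  0.298 ] turn [-1.2875  0.5017  1.5701] 119.84
2 tip [0.5431 0.0511 0.0879] P [0.5406 0.071  0.2552] dq 0.158 e 0.0 lim 0.65
4 tip [0.5424 0.0493 0.0771] P [0.5401 0.0296 0.2443] dq 0.129 e 0.0 lim 0.83
6 tip [0.5416 0.0458 0.0746] P [ 0.5397 -0.0123  0.2326] dq 0.114 e 0.0 lim 0.92
8 tip [0.5407 0.0387 0.0799] P [ 0.5392 -0.0547  0.22  ] dq 0.12 e 0.0 lim 0.9
10 tip [0.5398 0.0262 0.0919] P [ 0.5388 -0.0973  0.2063] dq 0.113 e 0.0 lim 0.93
12 tip [0.5389 0.007  0.1092] P [ 0.5384 -0.1398  0.1917] dq 0.097 e 0.0 lim 1.01
14 tip [ 0.538 -0.02   0.13 ] P [ 0.538 -0.182  0.176] dq 0.098 e 0.0 lim 0.83
[-0.6682  0.5577  0.1255  1.4821  0.4033 -2.3099]
shift [ 0.0046 -0.0277  0.2831] turn [-1.6473  0.0191 -0.0075] 94.39
```

View pics/s15c.png

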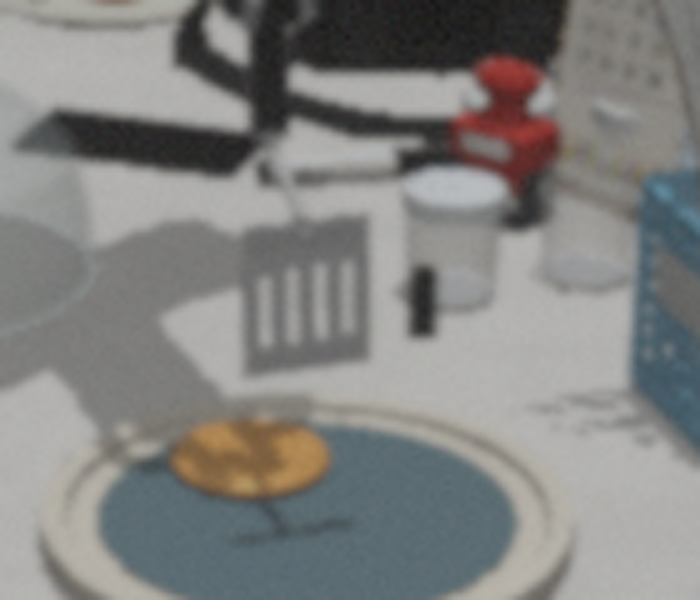

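The biscuit lies flat with its underside up, at side crop (250,458). I'll take the turner back along the checked arc.

```bash
python3 - <<'E'
from fk import *
print(onz('side',250+250/5,180+458/5,.0235))
pr,Rr=np.array([.4465,-.1911,.0425+.12]),axes((0.4998,.0344,-.8654),(-.0686,.9976,0))
d,r=rel(pr,Rr)
for k in range(1,21): print(k,(d*k/20).round(3),(r*k/20).round(4))
E
```

```text
[0.5341 0.1137 0.0235]
shift [ 0.096  -0.0396  0.298 ] turn [-1.2875  0.5017  1.5701] 119.84
1 [ 0.005 -0.002  0.015] [-0.0644  0.0251  0.0785]
2 [ 0.01  -0.004  0.03 ] [-0.1288  0.0502  0.157 ]
3 [ 0.014 -0.006  0.045] [-0.1931  0.0753  0.2355]
4 [ 0.019 -0.008  0.06 ] [-0.2575  0.1003  0.314 ]
5 [ 0.024 -0.01   0.074] [-0.3219  0.1254  0.3925]
6 [ 0.029 -0.012  0.089] [-0.3863  0.1505  0.471 ]
7 [ 0.034 -0.014  0.104] [-0.4506  0.1756  0.5495]
8 [ 0.038 -0.016  0.119] [-0.515   0.2007  0.628 ]
9 [ 0.043 -0.018  0.134] [-0.5794  0.2258  0.7065]
10 [ 0.048 -0.02   0.149] [-0.6438  0.2508  0.785 ]
11 [ 0.053 -0.022  0.164] [-0.7081  0.2759  0.8636]
12 [ 0.058 -0.024  0.179] [-0.7725  0.301   0.9421]
13 [ 0.062 -0.026  0.194] [-0.8369  0.3261  1.0206]
14 [ 0.067 -0.028  0.209] [-0.9013  0.3512  1.0991]
15 [ 0.072 -0.03   0.223] [-0.9657  0.3763  1.1776]
16 [ 0.077 -0.032  0.238] [-1.03    0.4014  1.2561]
17 [ 0.082 -0.034  0.253] [-1.0944  0.4264  1.3346]
18 [ 0.086 -0.036  0.268] [-1.1588  0.4515  1.4131]
19 [ 0.091 -0.038  0.283] [-1.2232  0.4766  1.4916]
20 [ 0.096 -0.04   0.298] [-1.2875  0.5017  1.5701]
```

Call:
{"name": "carry_out", "arguments": {
  "plan": [
    {"x":0.005,"y":-0.002,"z":0.015,"ax":-0.0644,"ay":0.0251,"az":0.0785,"hand":0},
    {"x":0.01,"y":-0.004,"z":0.03,"ax":-0.1288,"ay":0.0502,"az":0.157,"hand":0},
    {"x":0.014,"y":-0.006,"z":0.045,"ax":-0.1931,"ay":0.0753,"az":0.2355,"hand":0},
    {"x":0.019,"y":-0.008,"z":0.06,"ax":-0.2575,"ay":0.1003,"az":0.314,"hand":0},
    {"x":0.024,"y":-0.01,"z":0.074,"ax":-0.3219,"ay":0.1254,"az":0.3925,"hand":0},
    {"x":0.029,"y":-0.012,"z":0.089,"ax":-0.3863,"ay":0.1505,"az":0.471,"hand":0},
    {"x":0.034,"y":-0.014,"z":0.104,"ax":-0.4506,"ay":0.1756,"az":0.5495,"hand":0},
    {"x":0.038,"y":-0.016,"z":0.119,"ax":-0.515,"ay":0.2007,"az":0.628,"hand":0},
    {"x":0.043,"y":-0.018,"z":0.134,"ax":-0.5794,"ay":0.2258,"az":0.7065,"hand":0},
    {"x":0.048,"y":-0.02,"z":0.149,"ax":-0.6438,"ay":0.2508,"az":0.785,"hand":0},
    {"x":0.053,"y":-0.022,"z":0.164,"ax":-0.7081,"ay":0.2759,"az":0.8636,"hand":0},
    {"x":0.058,"y":-0.024,"z":0.179,"ax":-0.7725,"ay":0.301,"az":0.9421,"hand":0}
  ]
}}

```text
clock: 17.65
tcp_pos: [0.4838, -0.0788, 0.2032]
orientation: [0.127, 0.451, 0.875, -0.119]
wrist_force: [0.1, -0.3, -1.2]
finger_gap: 0.0162
```

```bash
python3 - <<'E'
from fk import *
st();tipnow()
pr,Rr=np.array([.4465,-.1911,.0425+.12]),axes((0.4998,.0344,-.8654),(-.0686,.9976,0))
chain([(pr,Rr)])
E
```

```text
t 17.65 q [-0.1385  0.0498 -0.3985  0.9549 -0.3087 -0.7829] p [ 0.4838 -0.0788  0.2032] F [ 0.1092 -0.2589 -1.1734] gap 0.01624054999743063
[[-0.56    0.8204  0.1155]
 [ 0.76    0.5641 -0.3228]
 [-0.33   -0.0931 -0.9394]]
tip [ 0.5919 -0.0456  0.0963] pitch 33.38595391993086 F [ 0.1092 -0.2589 -1.1734] M [ 0.3187  0.1345 -0.0129] t 17.65
shift [-0.051  -0.0902  0.0701] turn [-0.5061  0.2035  0.6242] 47.49
   dq [-0.6834 -0.1733 -0.347  -0.3553  0.7088 -0.0361] q [-0.8219 -0.1235 -0.7455  0.5996  0.4001 -0.8191] e 0.0
```

Call:
{"name": "carry_out", "arguments": {
  "plan": [
    {"x":-0.006,"y":-0.011,"z":0.009,"ax":-0.0633,"ay":0.0254,"az":0.078,"hand":0},
    {"x":-0.013,"y":-0.0225,"z":0.0175,"ax":-0.1265,"ay":0.0509,"az":0.156,"hand":0},
    {"x":-0.019,"y":-0.034,"z":0.026,"ax":-0.1898,"ay":0.0763,"az":0.2341,"hand":0},
    {"x":-0.0255,"y":-0.045,"z":0.035,"ax":-0.253,"ay":0.1018,"az":0.3121,"hand":0},
    {"x":-0.032,"y":-0.056,"z":0.044,"ax":-0.3163,"ay":0.1272,"az":0.3901,"hand":0},
    {"x":-0.038,"y":-0.068,"z":0.0525,"ax":-0.3796,"ay":0.1526,"az":0.4682,"hand":0},
    {"x":-0.0447,"y":-0.079,"z":0.0613,"ax":-0.4428,"ay":0.1781,"az":0.5462,"hand":0},
    {"x":-0.051,"y":-0.0902,"z":0.0701,"ax":-0.5061,"ay":0.2035,"az":0.6242,"hand":0},
    {"x":-0.051,"y":-0.0902,"z":0.0701,"ax":-0.5061,"ay":0.2035,"az":0.6242,"hand":0},
    {"x":-0.051,"y":-0.0902,"z":0.0701,"ax":-0.5061,"ay":0.2035,"az":0.6242,"hand":0}
  ]
}}

```text
clock: 18.48
tcp_pos: [0.4445, -0.1931, 0.1632]
orientation: [0.179, 0.66, 0.705, 0.188]
wrist_force: [-0.3, -0.8, -2.0]
finger_gap: 0.0158
```

```bash
python3 - <<'E'
from fk import *
s=snap('side','s16'); t=snap('top','t16'); crop(s,'s16c',250,180,420,350,4); crop(t,'t16c',250,180,460,340,3.6)
st();tipnow()
for h in(.1,.03,.015,.005,0.0005): rel(np.array([.4465,-.1911,.0425+h]),axes((0.4998,.0344,-.8654),(-.0686,.9976,0)))
p,R0=tool();P=p-.0187*R0.as_matrix()[:,2];Rt=R0*axes((np.sin(PH),0,-np.cos(PH)),(0,1,0)).inv()
for y in(-.03,.03): w=P+Rt.apply([.162,y,-.046]); print((proj('top',w)-[250,180])*3.6,(proj('side',w)-[250,180])*4)
for x in(-.065,.065): w=P+Rt.apply([x,0,.0]); print('handle',(proj('top',w)-[250,180])*3.6,(proj('side',w)-[250,180])*4)
E
```

```text
t 18.5833 q [-0.8225 -0.1272 -0.7458  0.5998  0.3991 -0.8199] p [ 0.4462 -0.1916  0.1638] F [ 0.2026  0.4633 -1.3865] gap 0.01596928492073876
[[-0.0684  0.8627  0.5011]
 [ 0.9977  0.0609  0.0313]
 [-0.0035  0.5021 -0.8648]]
tip [ 0.5986 -0.1812  0.1344] pitch -0.13937476715099567 F [ 0.2026  0.4633 -1.3865] M [-0.0184  0.552   0.0186] t 18.5833
shift [ 0.0005 -0.0104  0.0186] turn [0.0013 0.0032 0.0016] 0.22
shift [ 0.0008 -0.0456  0.0792] turn [0.0013 0.0032 0.0016] 0.22
shift [ 0.0008 -0.0531  0.0921] turn [0.0013 0.0032 0.0016] 0.22
shift [ 0.0009 -0.0581  0.1008] turn [0.0013 0.0032 0.0016] 0.22
shift [ 0.0009 -0.0604  0.1047] turn [0.0013 0.0032 0.0016] 0.22
[684.1208 109.871 ] [573.7253 427.9189]
[579.2734 118.1317] [507.0875 374.0679]
handle [692.0475 529.9158] [ 82.9314 401.6934]
handle [669.6766 285.0061] [358.4528 348.0603]
```

View pics/s16c.png

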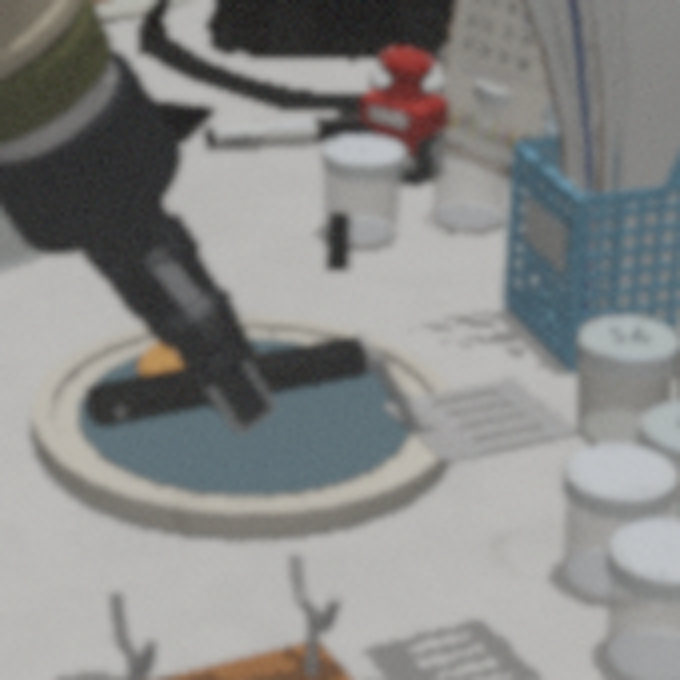

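View pics/t16c.png

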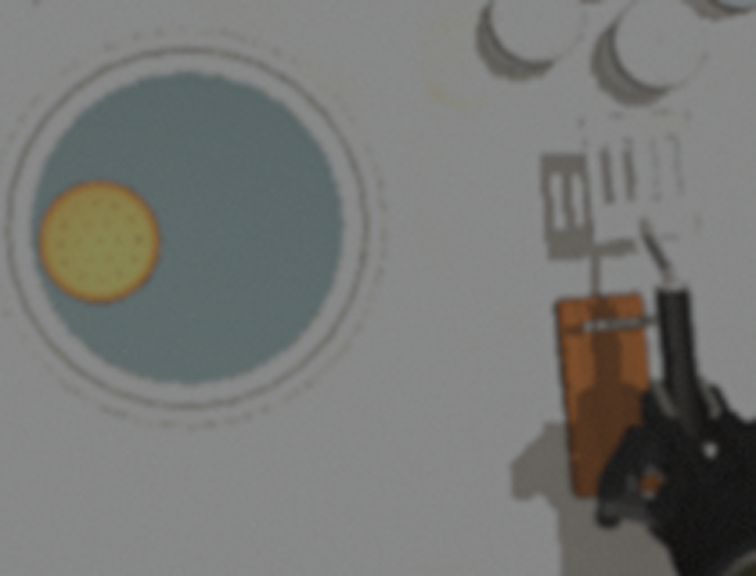

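```bash
python3 - <<'E'
from fk import *
t=cv2.imread('pics/t16.png'); s=cv2.imread('pics/s16.png')
hsv=cv2.cvtColor(t,cv2.COLOR_BGR2HSV); m=((hsv[:,:,0]>12)&(hsv[:,:,0]<35)&(hsv[:,:,1]>90)).astype(np.uint8); m[:,330:]=0; m[:150]=0
n,l,stt,cen=cv2.connectedComponentsWithStats(m); i=1+np.argmax(stt[1:,4]); print('bisc',stt[i],cen[i],onz('top',*cen[i],.0235))
mm=((hsv[:,:,0]>80)&(hsv[:,:,0]<110)&(hsv[:,:,1]>25)).astype(np.uint8); mm[:,:240]=0; mm[:,360:]=0; mm[:185]=0; mm[310:]=0; mm|=(l==i).astype(np.uint8)
mm=cv2.morphologyEx(mm,cv2.MORPH_CLOSE,np.ones((5,5)));n,l2,s2,c2=cv2.connectedComponentsWithStats(mm); j=1+np.argmax(s2[1:,4]); print('mat',s2[j],c2[j],onz('top',*c2[j],.0135))
x,y,w,h,_=s2[j]; print([onz('top',*p,.0135) for p in((x-.5,y+h/2),(x+w-.5,y+h/2),(x+w/2,y-.5),(x+w/2,y+h-.5))])
crop(t[:,:,::-1],'t16d',245,190,355,305,6)
E
```

```text
bisc [261 231  33  33 860] [277.0988 246.7442] [0.5362 0.1264 0.0235]
mat [ 260  201   85   85 5579] [301.7121 242.8473] [0.5448 0.0718 0.0135]
[array([0.5444, 0.1666, 0.0135]), array([ 0.5421, -0.0245,  0.0135]), array([0.6407, 0.069 , 0.0135]), array([0.4492, 0.071 , 0.0135])]
```

View pics/t16d.png

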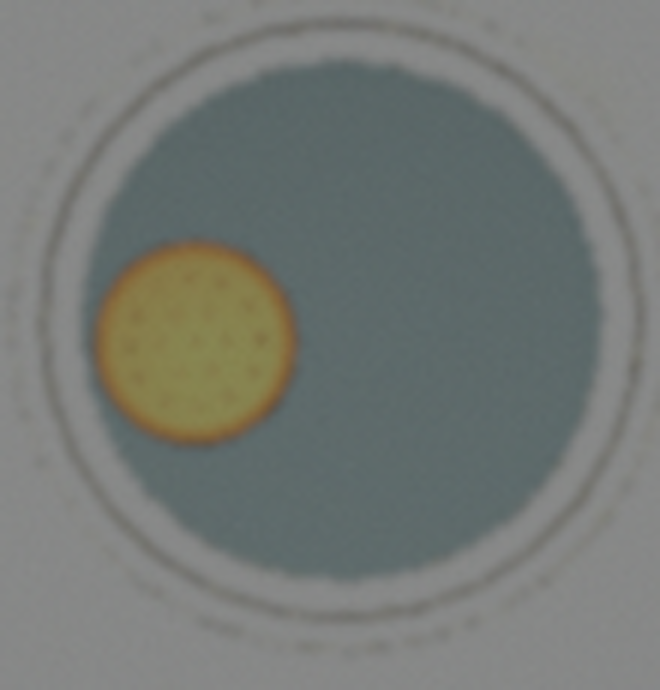

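The underside faces up. The biscuit centre is about 55 mm from the mat centre, so its edge at 93 mm stays inside the dome's 103 mm. The turner is now above its rest, and I'll lower it.

Call:
{"name": "carry_out", "arguments": {
  "plan": [
    {"x":0.0008,"y":-0.006,"z":0.0106,"ax":0.0013,"ay":0.0032,"az":0.0016,"hand":0},
    {"x":0.0008,"y":-0.016,"z":0.0283,"ax":0.0013,"ay":0.0032,"az":0.0016,"hand":0},
    {"x":0.0008,"y":-0.028,"z":0.049,"ax":0.0013,"ay":0.0032,"az":0.0016,"hand":0},
    {"x":0.0008,"y":-0.038,"z":0.0663,"ax":0.0013,"ay":0.0032,"az":0.0016,"hand":0},
    {"x":0.0008,"y":-0.0456,"z":0.0792,"ax":0.0013,"ay":0.0032,"az":0.0016,"hand":0},
    {"x":0.0008,"y":-0.0495,"z":0.086,"ax":0.0013,"ay":0.0032,"az":0.0016,"hand":0},
    {"x":0.0008,"y":-0.0531,"z":0.0921,"ax":0.0013,"ay":0.0032,"az":0.0016,"hand":0},
    {"x":0.0008,"y":-0.0531,"z":0.0921,"ax":0.0013,"ay":0.0032,"az":0.0016,"hand":0}
  ]
}}

```text
clock: 19.25
tcp_pos: [0.4467, -0.1898, 0.057]
orientation: [0.176, 0.658, 0.707, 0.19]
wrist_force: [0.4, 0.6, -1.0]
finger_gap: 0.0161
```

```bash
python3 - <<'E'
from fk import *
s=snap('side','s17'); crop(s,'s17c',260,280,400,380,5.5)
st();tipnow()
for h in(.01,.005,.0): rel(np.array([.4465,-.1911,.0425+h]),axes((0.4998,.0344,-.8654),(-.0686,.9976,0)))
E
```

```text
t 19.3 q [-0.8196  0.0369 -0.9169  0.2676  0.3997 -0.8195] p [ 0.447  -0.1903  0.0577] F [-0.6559  0.6798 -0.0864] gap 0.01630533570336867
[[-0.0711  0.8633  0.4996]
 [ 0.9975  0.0618  0.0351]
 [-0.0006  0.5008 -0.8655]]
tip [ 0.5993 -0.1794  0.028 ] pitch -0.05614187596431372 F [-0.6559  0.6798 -0.0864] M [-0.0341  0.5601  0.0099] t 19.3
shift [-0.0008 -0.0031  0.0042] turn [-0.0002 -0.0007  0.0025] 0.15
shift [-0.0008 -0.0056  0.0085] turn [-0.0002 -0.0007  0.0025] 0.15
shift [-0.0008 -0.0081  0.0129] turn [-0.0002 -0.0007  0.0025] 0.15
```

View pics/s17c.png

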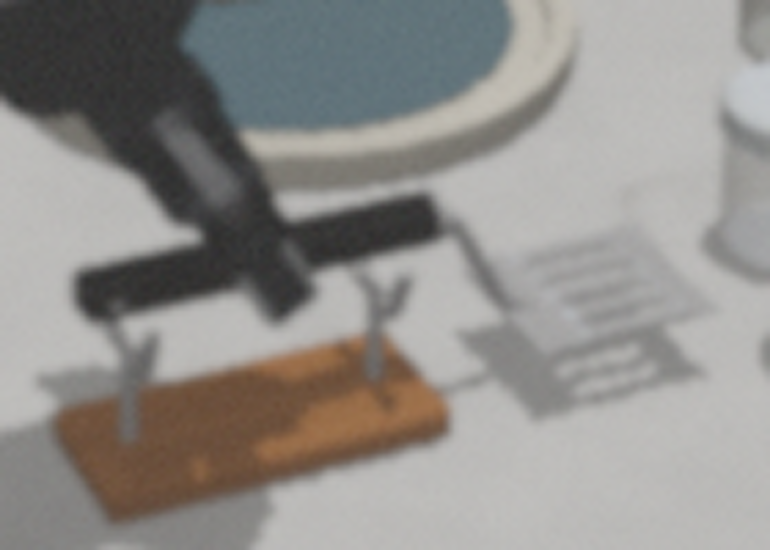

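Both fork mouths, at crop (130,335) and (380,285), sit directly below the handle, so it is lined up. Lowering the last 15 mm.

Call:
{"name": "carry_out", "arguments": {
  "plan": [
    {"x":-0.0008,"y":-0.0025,"z":0.0035,"ax":0,"ay":-0.0007,"az":0.0025,"hand":0},
    {"x":-0.0008,"y":-0.0045,"z":0.0067,"ax":0,"ay":-0.0007,"az":0.0025,"hand":0},
    {"x":-0.0008,"y":-0.006,"z":0.0093,"ax":0,"ay":-0.0007,"az":0.0025,"hand":0},
    {"x":-0.0008,"y":-0.0074,"z":0.0117,"ax":0,"ay":-0.0007,"az":0.0025,"hand":0},
    {"x":-0.0008,"y":-0.0081,"z":0.0129,"ax":0,"ay":-0.0007,"az":0.0025,"hand":0},
    {"x":-0.0008,"y":-0.0081,"z":0.0129,"ax":0,"ay":-0.0007,"az":0.0025,"hand":0}
  ]
}}

```text
clock: 19.8
tcp_pos: [0.4466, -0.1912, 0.0427]
orientation: [0.177, 0.659, 0.706, 0.19]
wrist_force: [-1.5, 1.2, 2.8]
finger_gap: 0.0161
```

```bash
python3 - <<'E'
from fk import *
st();tipnow()
E
```

```text
t 19.8 q [-0.8223  0.0678 -0.9379  0.2158  0.4007 -0.8191] p [ 0.4466 -0.1912  0.0427] F [-1.4586  1.1507  2.8465] gap 0.016148261838213072
[[-0.0685  0.8632  0.5002]
 [ 0.9977  0.0591  0.0346]
 [ 0.0003  0.5014 -0.8652]]
tip [ 0.5989 -0.1807  0.0131] pitch -0.09245710354226618 F [-1.4586  1.1507  2.8465] M [0.1868 0.6209 0.1108] t 19.8
```

Call:
{"name": "carry_out", "arguments": {
  "plan": [
    {"x":0,"y":0,"z":0,"ax":0,"ay":0,"az":0,"hand":1},
    {"x":0,"y":0,"z":0,"ax":0,"ay":0,"az":0,"hand":1},
    {"x":0,"y":0,"z":0,"ax":0,"ay":0,"az":0,"hand":1},
    {"x":0,"y":0,"z":0,"ax":0,"ay":0,"az":0,"hand":1},
    {"x":0,"y":0,"z":0,"ax":0,"ay":0,"az":0,"hand":1},
    {"x":0,"y":0,"z":0,"ax":0,"ay":0,"az":0,"hand":1},
    {"x":0,"y":0,"z":0,"ax":0,"ay":0,"az":0,"hand":1},
    {"x":0,"y":0.005,"z":-0.0087,"ax":0,"ay":0,"az":0,"hand":1},
    {"x":0,"y":0.015,"z":-0.026,"ax":0,"ay":0,"az":0,"hand":1},
    {"x":0,"y":0.03,"z":-0.052,"ax":0,"ay":0,"az":0,"hand":1},
    {"x":0,"y":0.05,"z":-0.0865,"ax":0,"ay":0,"az":0,"hand":1},
    {"x":0,"y":0.07,"z":-0.12,"ax":0,"ay":0,"az":0,"hand":1}
  ]
}}

```text
clock: 20.8
tcp_pos: [0.446, -0.1902, 0.1823]
orientation: [0.176, 0.659, 0.706, 0.19]
wrist_force: [0.8, -1.2, -0.3]
finger_gap: 0.0851
```

```bash
python3 - <<'E'
from fk import *
s=snap('side','s18'); crop(s,'s18c',240,230,400,380,4.5); 
t=snap('top','t18'); crop(t,'t18c',60,150,460,340,2)
st()
Rd=axes((0,0,-1),(.365,.931,0)); 
rel((.441,.44,.27),Rd); rel((.441,.44,.1222),Rd)
E
```

```text
t 20.9 q [-0.8212 -0.1484 -0.6996  0.6574  0.4011 -0.8183] p [ 0.4503 -0.1943  0.1891] F [ 0.5829 -0.8429  0.3399] gap 0.08547704668167308
[[-0.0689  0.8585  0.5081]
 [ 0.9976  0.064   0.0272]
 [-0.0092  0.5087 -0.8609]]
shift [ 0.6327  0.0738 -0.0571] turn [ 0.5269 -0.1093  0.4344] 39.63
shift [ 0.634  -0.0014  0.0701] turn [ 0.5269 -0.1093  0.4344] 39.63
```

View pics/s18c.png

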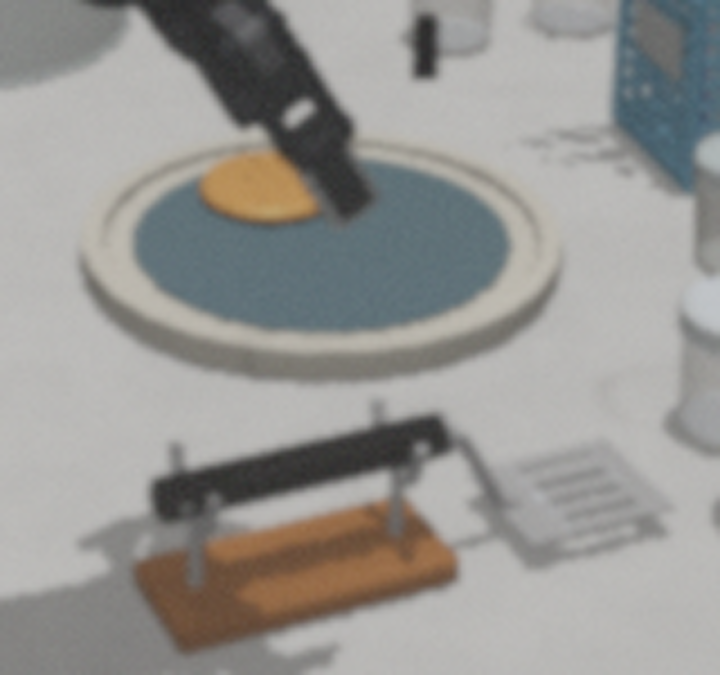

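View pics/t18c.png

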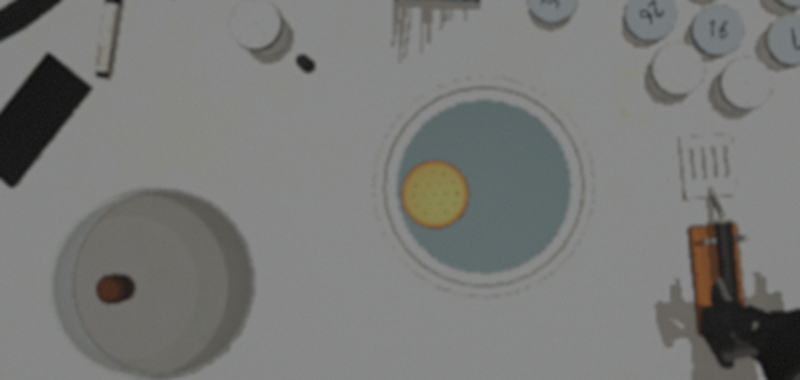

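The turner lies in both forks, with its handle at side crop (300,465), and the biscuit is unchanged. On to the dome.

Call:
{"name": "carry_out", "arguments": {
  "plan": [
    {"x":0.633,"y":0.074,"z":-0.057,"ax":0.0527,"ay":-0.0109,"az":0.0434,"hand":1},
    {"x":0.633,"y":0.074,"z":-0.057,"ax":0.1054,"ay":-0.0219,"az":0.0869,"hand":1},
    {"x":0.633,"y":0.074,"z":-0.057,"ax":0.1581,"ay":-0.0328,"az":0.1303,"hand":1},
    {"x":0.633,"y":0.074,"z":-0.057,"ax":0.2108,"ay":-0.0437,"az":0.1738,"hand":1},
    {"x":0.633,"y":0.074,"z":-0.057,"ax":0.2635,"ay":-0.0547,"az":0.2172,"hand":1},
    {"x":0.633,"y":0.074,"z":-0.057,"ax":0.3161,"ay":-0.0656,"az":0.2606,"hand":1},
    {"x":0.633,"y":0.074,"z":-0.057,"ax":0.3688,"ay":-0.0765,"az":0.3041,"hand":1},
    {"x":0.633,"y":0.074,"z":-0.057,"ax":0.4215,"ay":-0.0874,"az":0.3475,"hand":1},
    {"x":0.633,"y":0.074,"z":-0.057,"ax":0.4742,"ay":-0.0984,"az":0.391,"hand":1},
    {"x":0.633,"y":0.074,"z":-0.057,"ax":0.5269,"ay":-0.1093,"az":0.4344,"hand":1},
    {"x":0.633,"y":0.074,"z":-0.057,"ax":0.5269,"ay":-0.1093,"az":0.4344,"hand":1},
    {"x":0.633,"y":0.074,"z":-0.057,"ax":0.5269,"ay":-0.1093,"az":0.4344,"hand":1}
  ]
}}

```text
clock: 21.9
tcp_pos: [0.4426, 0.3062, 0.2496]
orientation: [-0.0, 0.826, 0.563, -0.001]
wrist_force: [0.9, 0.1, -0.1]
finger_gap: 0.0852
```

```bash
python3 - <<'E'
from fk import *
st()
Rd=axes((0,0,-1),(.365,.931,0)); 
for z in(.27,.18,.1222): rel((.441,.44,z),Rd)
E
```

```text
t 21.9 q [ 0.4559  0.2384 -0.0098  1.3244 -0.      0.8299] p [0.4426 0.3062 0.2496] F [ 0.9141  0.0659 -0.1084] gap 0.0851853913076415
[[ 0.3653  0.9309 -0.0016]
 [ 0.9309 -0.3653 -0.0008]
 [-0.0014 -0.0012 -1.    ]]
shift [ 0.124  -0.0505 -0.0205] turn [-0.0012  0.0014 -0.0003] 0.11
shift [ 0.1241 -0.0503  0.0695] turn [-0.0012  0.0014 -0.0003] 0.11
shift [ 0.1242 -0.0503  0.1273] turn [-0.0012  0.0014 -0.0003] 0.11
```

Call:
{"name": "carry_out", "arguments": {
  "plan": [
    {"x":0.036,"y":-0.015,"z":-0.007,"ax":0,"ay":0.001,"az":0,"hand":1},
    {"x":0.074,"y":-0.03,"z":-0.014,"ax":0,"ay":0.001,"az":0,"hand":1},
    {"x":0.106,"y":-0.043,"z":-0.02,"ax":0,"ay":0.001,"az":0,"hand":1},
    {"x":0.124,"y":-0.0503,"z":-0.0205,"ax":0,"ay":0.001,"az":0,"hand":1},
    {"x":0.124,"y":-0.0503,"z":-0.0105,"ax":0,"ay":0.001,"az":0,"hand":1},
    {"x":0.124,"y":-0.0503,"z":0.02,"ax":0,"ay":0.001,"az":0,"hand":1},
    {"x":0.124,"y":-0.0503,"z":0.055,"ax":0,"ay":0.001,"az":0,"hand":1},
    {"x":0.124,"y":-0.0503,"z":0.085,"ax":0,"ay":0.001,"az":0,"hand":1},
    {"x":0.124,"y":-0.0503,"z":0.108,"ax":0,"ay":0.001,"az":0,"hand":1},
    {"x":0.124,"y":-0.0503,"z":0.12,"ax":0,"ay":0.001,"az":0,"hand":1},
    {"x":0.1242,"y":-0.0503,"z":0.1265,"ax":0,"ay":0.001,"az":0,"hand":1},
    {"x":0.1242,"y":-0.0503,"z":0.1265,"ax":0,"ay":0.001,"az":0,"hand":1}
  ]
}}

```text
clock: 22.9
tcp_pos: [0.4399, 0.4384, 0.1203]
orientation: [-0.0, 0.826, 0.563, -0.003]
wrist_force: [-0.0, -0.9, 0.5]
finger_gap: 0.0855
```

```bash
python3 - <<'E'
from fk import *
s=snap('side','s19'); crop(s,'s19c',200,120,340,260,4.5)
st(); rel((.441,.44,.1225))
E
```

```text
t 22.95 q [ 0.6544  0.4553 -0.0154  1.103   0.0008  1.0289] p [0.4406 0.4392 0.122 ] F [ 0.8097 -0.6445 -0.2316] gap 0.08532146981677385
[[ 0.3658  0.9307 -0.0028]
 [ 0.9307 -0.3658 -0.0012]
 [-0.0021 -0.0022 -1.    ]]
shift [ 0.0009  0.     -0.0005] turn [0. 0. 0.] 0.0
```

View pics/s19c.png

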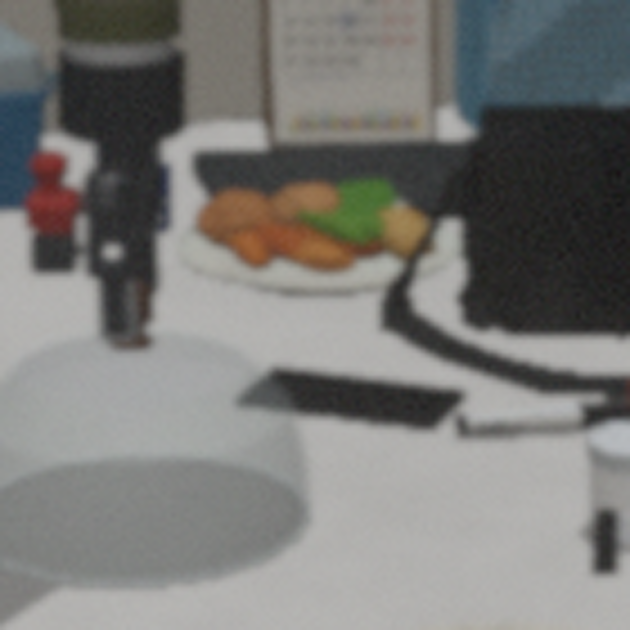

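Call:
{"name": "carry_out", "arguments": {
  "plan": [
    {"x":0.0009,"y":0,"z":0,"ax":0,"ay":0,"az":0,"hand":0},
    {"x":0.0009,"y":0,"z":0,"ax":0,"ay":0,"az":0,"hand":0},
    {"x":0.0009,"y":0,"z":0,"ax":0,"ay":0,"az":0,"hand":0},
    {"x":0.0009,"y":0,"z":0,"ax":0,"ay":0,"az":0,"hand":0},
    {"x":0.0009,"y":0,"z":0,"ax":0,"ay":0,"az":0,"hand":0},
    {"x":0.0009,"y":0,"z":0,"ax":0,"ay":0,"az":0,"hand":0},
    {"x":0.0009,"y":0,"z":0,"ax":0,"ay":0,"az":0,"hand":0},
    {"x":0.0009,"y":0,"z":0,"ax":0,"ay":0,"az":0,"hand":0},
    {"x":0.0009,"y":0,"z":0,"ax":0,"ay":0,"az":0,"hand":0}
  ],
  "squeeze": 60
}}

```text
clock: 23.7
tcp_pos: [0.4414, 0.4404, 0.1231]
orientation: [-0.0, 0.826, 0.563, -0.001]
wrist_force: [-0.9, -1.1, 5.4]
finger_gap: 0.0279
```

```bash
python3 - <<'E'
from fk import *
st(); print(status.get_state()['ft_torque'])
E
```

```text
t 23.7 q [ 0.6552  0.4557 -0.0119  1.1043  0.0008  1.0297] p [0.4414 0.4404 0.1231] F [-0.9458 -1.0501  5.4055] gap 0.02794093806762147
[[ 0.3658  0.9307 -0.0014]
 [ 0.9307 -0.3658 -0.0001]
 [-0.0006 -0.0013 -1.    ]]
[-0.0746  0.1386 -0.0103]
```

Call:
{"name": "carry_out", "arguments": {
  "plan": [
    {"x":0,"y":0,"z":-0.004,"ax":0,"ay":0,"az":0,"hand":0},
    {"x":0,"y":0,"z":-0.013,"ax":0,"ay":0,"az":0,"hand":0},
    {"x":0,"y":0,"z":-0.025,"ax":0,"ay":0,"az":0,"hand":0},
    {"x":0,"y":0,"z":-0.039,"ax":0,"ay":0,"az":0,"hand":0},
    {"x":0,"y":0,"z":-0.052,"ax":0,"ay":0,"az":0,"hand":0},
    {"x":0,"y":0,"z":-0.06,"ax":0,"ay":0,"az":0,"hand":0},
    {"x":0,"y":0,"z":-0.064,"ax":0,"ay":0,"az":0,"hand":0}
  ]
}}

```text
clock: 24.28
tcp_pos: [0.4418, 0.4406, 0.1883]
orientation: [-0.0, 0.826, 0.563, -0.0]
wrist_force: [0.7, -0.2, -4.7]
finger_gap: 0.0277
```

```bash
python3 - <<'E'
from fk import *
st()
Rd=axes((0,0,-1),(.3666,.9304,0)); d,r=rel((.547,.0705,.19),Rd)
for f in(.02,.07,.14,.23,.32,.41,.5,.59,.68,.77,.86,.93): print((d*f).round(4))
E
```

```text
t 24.2833 q [0.6551 0.4228 0.1003 1.2483 0.0008 1.0296] p [0.4418 0.4406 0.1883] F [ 0.6847 -0.1768 -4.7453] gap 0.027724569145068954
[[ 0.3658  0.9307 -0.0005]
 [ 0.9307 -0.3658  0.0006]
 [ 0.0004 -0.0007 -1.    ]]
shift [-0.306   0.2333 -0.002 ] turn [-0.0007 -0.0004  0.0009] 0.07
[-0.0061  0.0047 -0.    ]
[-0.0214  0.0163 -0.0001]
[-0.0428  0.0327 -0.0003]
[-0.0704  0.0537 -0.0005]
[-0.0979  0.0747 -0.0006]
[-0.1255  0.0957 -0.0008]
[-0.153   0.1167 -0.001 ]
[-0.1805  0.1377 -0.0012]
[-0.2081  0.1587 -0.0014]
[-0.2356  0.1797 -0.0015]
[-0.2631  0.2007 -0.0017]
[-0.2846  0.217  -0.0019]
```

Call:
{"name": "carry_out", "arguments": {
  "plan": [
    {"x":-0.006,"y":0.0047,"z":0,"ax":0,"ay":0,"az":0,"hand":0},
    {"x":-0.0214,"y":0.0163,"z":0,"ax":0,"ay":0,"az":0,"hand":0},
    {"x":-0.0428,"y":0.0327,"z":0,"ax":0,"ay":0,"az":0,"hand":0},
    {"x":-0.0704,"y":0.0537,"z":-0.0005,"ax":0,"ay":0,"az":0,"hand":0},
    {"x":-0.0979,"y":0.0747,"z":-0.0006,"ax":0,"ay":0,"az":0,"hand":0},
    {"x":-0.1255,"y":0.0957,"z":-0.0008,"ax":0,"ay":0,"az":0.0005,"hand":0},
    {"x":-0.153,"y":0.1167,"z":-0.001,"ax":0,"ay":0,"az":0.0005,"hand":0},
    {"x":-0.1805,"y":0.1377,"z":-0.0012,"ax":0,"ay":0,"az":0.0005,"hand":0},
    {"x":-0.2081,"y":0.1587,"z":-0.0014,"ax":0,"ay":0,"az":0.0009,"hand":0},
    {"x":-0.2356,"y":0.1797,"z":-0.0015,"ax":0,"ay":0,"az":0.0009,"hand":0},
    {"x":-0.2631,"y":0.2007,"z":-0.0017,"ax":0,"ay":0,"az":0.0009,"hand":0},
    {"x":-0.2846,"y":0.217,"z":-0.002,"ax":0,"ay":0,"az":0.0009,"hand":0}
  ]
}}

```text
clock: 25.28
tcp_pos: [0.5393, 0.0932, 0.1891]
orientation: [-0.0, 0.827, 0.562, -0.001]
wrist_force: [0.6, -0.4, -5.5]
finger_gap: 0.0276
```

```bash
python3 - <<'E'
from fk import *
st()
Rd=axes((0,0,-1),(.3666,.9304,0)); d,r=rel((.547,.0705,.19),Rd)
E
```

```text
t 25.2833 q [ 0.0248  0.2771 -0.1074  1.1881 -0.0005  0.4017] p [0.5393 0.0932 0.1891] F [ 0.5711 -0.4148 -5.4674] gap 0.02755891819038661
[[ 0.3681  0.9298 -0.0019]
 [ 0.9298 -0.3681 -0.0005]
 [-0.0012 -0.0015 -1.    ]]
shift [-0.0183  0.0155 -0.0009] turn [-0.0015  0.0012 -0.0016] 0.14
```

Settle over the centre, then look before going down.

Call:
{"name": "carry_out", "arguments": {
  "plan": [
    {"x":-0.011,"y":0.0095,"z":0,"ax":-0.001,"ay":0.001,"az":-0.0015,"hand":0},
    {"x":-0.0165,"y":0.014,"z":0,"ax":-0.001,"ay":0.001,"az":-0.0015,"hand":0},
    {"x":-0.0183,"y":0.0155,"z":0.003,"ax":-0.001,"ay":0.001,"az":-0.0015,"hand":0},
    {"x":-0.0183,"y":0.0155,"z":0.012,"ax":-0.001,"ay":0.001,"az":-0.0015,"hand":0},
    {"x":-0.0183,"y":0.0155,"z":0.022,"ax":-0.001,"ay":0.001,"az":-0.0015,"hand":0},
    {"x":-0.0183,"y":0.0155,"z":0.027,"ax":-0.001,"ay":0.001,"az":-0.0015,"hand":0},
    {"x":-0.0183,"y":0.0155,"z":0.028,"ax":-0.001,"ay":0.001,"az":-0.0015,"hand":0},
    {"x":-0.0183,"y":0.0155,"z":0.028,"ax":-0.001,"ay":0.001,"az":-0.0015,"hand":0}
  ]
}}

```text
clock: 25.95
tcp_pos: [0.546, 0.0714, 0.16]
orientation: [-0.001, 0.826, 0.563, -0.001]
wrist_force: [-0.5, 0.6, -4.5]
finger_gap: 0.0277
```

```bash
python3 - <<'E'
from fk import *
s=snap('side','s20'); crop(s,'s20c',240,180,390,320,5)
st()
Rd=axes((0,0,-1),(.3666,.9304,0)); d,r=rel((.547,.0705,.1338),Rd)
E
```

```text
t 26.0 q [-0.016   0.2991 -0.1489  1.1243  0.0001  0.3581] p [0.5465 0.0713 0.1607] F [-0.0385 -0.3625 -5.4576] gap 0.027424710346417604
[[ 0.3654  0.9309 -0.0015]
 [ 0.9309 -0.3654  0.0001]
 [-0.0004 -0.0015 -1.    ]]
shift [-0.0006  0.0008  0.0269] turn [-0.0015  0.0004  0.0013] 0.12
```

View pics/s20c.png

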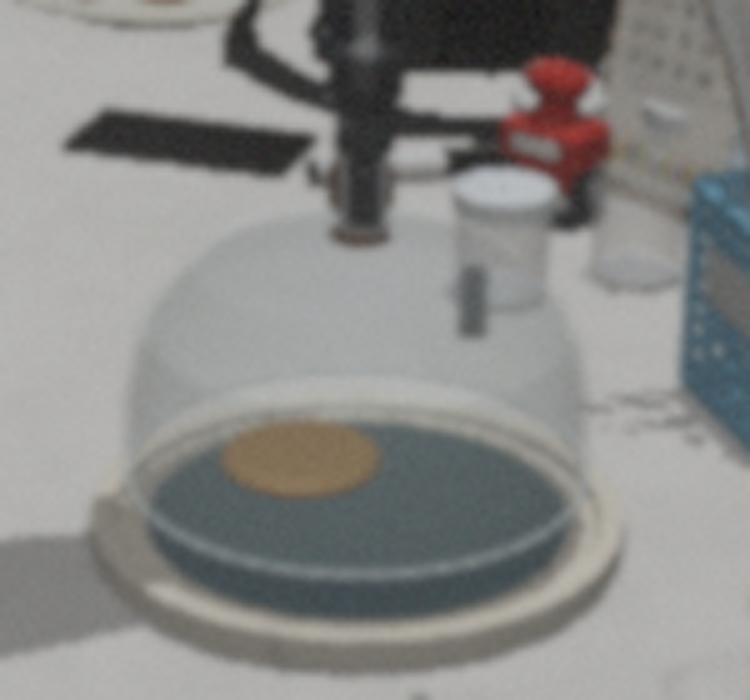

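The dome is level and centred over the board, and the biscuit at crop (300,458) is well inside it. Lowering.

Call:
{"name": "carry_out", "arguments": {
  "plan": [
    {"x":-0.0006,"y":0.0008,"z":0.003,"ax":-0.0015,"ay":0.0004,"az":0.0013,"hand":0},
    {"x":-0.0006,"y":0.0008,"z":0.008,"ax":-0.0015,"ay":0.0004,"az":0.0013,"hand":0},
    {"x":-0.0006,"y":0.0008,"z":0.013,"ax":-0.0015,"ay":0.0004,"az":0.0013,"hand":0},
    {"x":-0.0006,"y":0.0008,"z":0.018,"ax":-0.0015,"ay":0.0004,"az":0.0013,"hand":0},
    {"x":-0.0006,"y":0.0008,"z":0.021,"ax":-0.0015,"ay":0.0004,"az":0.0013,"hand":0},
    {"x":-0.0006,"y":0.0008,"z":0.0235,"ax":-0.0015,"ay":0.0004,"az":0.0013,"hand":0},
    {"x":-0.0006,"y":0.0008,"z":0.025,"ax":-0.0015,"ay":0.0004,"az":0.0013,"hand":0},
    {"x":-0.0006,"y":0.0008,"z":0.025,"ax":-0.0015,"ay":0.0004,"az":0.0013,"hand":0}
  ]
}}

```text
clock: 26.67
tcp_pos: [0.5469, 0.0704, 0.1355]
orientation: [-0.0, 0.827, 0.563, -0.0]
wrist_force: [0.2, 0.1, -5.5]
finger_gap: 0.0278
```

```bash
python3 - <<'E'
from fk import *
st()
Rd=axes((0,0,-1),(.3666,.9304,0)); d,r=rel((.547,.0705,.1338),Rd)
E
```

```text
t 26.6667 q [-0.0175  0.315  -0.1915  1.0646 -0.0001  0.3579] p [0.5469 0.0704 0.1355] F [ 0.2197  0.0638 -5.49  ] gap 0.027804475584995877
[[ 0.3667  0.9303 -0.0003]
 [ 0.9303 -0.3667 -0.0001]
 [-0.0002 -0.0002 -1.    ]]
shift [0.0001 0.0001 0.0017] turn [-0.0002  0.0002 -0.0001] 0.02
```

Call:
{"name": "carry_out", "arguments": {
  "plan": [
    {"x":0,"y":0,"z":0.001,"ax":0,"ay":0,"az":0,"hand":0},
    {"x":0,"y":0,"z":0.002,"ax":0,"ay":0,"az":0,"hand":0},
    {"x":0,"y":0,"z":0.002,"ax":0,"ay":0,"az":0,"hand":0}
  ]
}}

```text
clock: 26.92
tcp_pos: [0.5472, 0.0704, 0.1351]
orientation: [0.0, 0.827, 0.563, 0.001]
wrist_force: [-2.2, 0.5, 4.3]
finger_gap: 0.0276
```

```bash
python3 - <<'E'
from fk import *
st(); s=snap('side','s21'); crop(s,'s21c',240,180,390,320,5)
E
```

```text
t 26.9167 q [-0.0175  0.3145 -0.1932  1.0618 -0.0001  0.3579] p [0.5472 0.0704 0.1351] F [-2.2418  0.4682  4.3445] gap 0.027640406809523555
[[ 0.3667  0.9304  0.0013]
 [ 0.9304 -0.3667 -0.0001]
 [ 0.0004  0.0013 -1.    ]]
```

View pics/s21c.png

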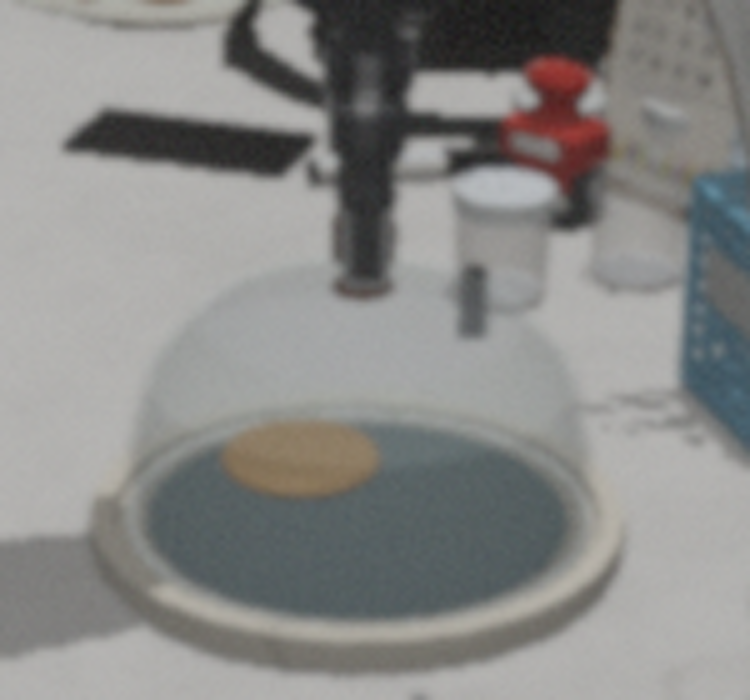

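The dome is down inside the rim. Contact came at TCP z 0.1351, which is 12 mm above its desk value, so the foot is on the board's floor. Releasing.

Call:
{"name": "carry_out", "arguments": {
  "plan": [
    {"x":0,"y":0,"z":0,"ax":0,"ay":0,"az":0,"hand":1},
    {"x":0,"y":0,"z":0,"ax":0,"ay":0,"az":0,"hand":1},
    {"x":0,"y":0,"z":0,"ax":0,"ay":0,"az":0,"hand":1},
    {"x":0,"y":0,"z":0,"ax":0,"ay":0,"az":0,"hand":1},
    {"x":0,"y":0,"z":0,"ax":0,"ay":0,"az":0,"hand":1},
    {"x":0,"y":0,"z":0,"ax":0,"ay":0,"az":0,"hand":1},
    {"x":0,"y":0,"z":-0.005,"ax":0,"ay":0,"az":0,"hand":1},
    {"x":0,"y":0,"z":-0.02,"ax":0,"ay":0,"az":0,"hand":1},
    {"x":0,"y":0,"z":-0.05,"ax":0,"ay":0,"az":0,"hand":1},
    {"x":0,"y":0,"z":-0.08,"ax":0,"ay":0,"az":0,"hand":1},
    {"x":0,"y":0,"z":-0.11,"ax":0,"ay":0,"az":0,"hand":1},
    {"x":0,"y":0,"z":-0.12,"ax":0,"ay":0,"az":0,"hand":1}
  ]
}}

```text
clock: 27.97
tcp_pos: [0.5488, 0.0704, 0.2602]
orientation: [0.002, 0.827, 0.563, 0.003]
wrist_force: [1.6, 0.3, 0.7]
finger_gap: 0.0853
```

Call:
{"name": "carry_out", "arguments": {
  "plan": [
    {"x":0.04,"y":-0.03,"z":0,"ax":0,"ay":0,"az":0,"hand":1},
    {"x":0.07,"y":-0.055,"z":0,"ax":0,"ay":0,"az":0,"hand":1},
    {"x":0.1,"y":-0.08,"z":0,"ax":0,"ay":0,"az":0,"hand":1},
    {"x":0.13,"y":-0.105,"z":0,"ax":0,"ay":0,"az":0,"hand":1},
    {"x":0.16,"y":-0.13,"z":0,"ax":0,"ay":0,"az":0,"hand":1},
    {"x":0.19,"y":-0.15,"z":0,"ax":0,"ay":0,"az":0,"hand":1},
    {"x":0.22,"y":-0.17,"z":0,"ax":0,"ay":0,"az":0,"hand":1},
    {"x":0.24,"y":-0.18,"z":0,"ax":0,"ay":0,"az":0,"hand":1},
    {"x":0.24,"y":-0.18,"z":0,"ax":0,"ay":0,"az":0,"hand":1}
  ]
}}

```text
clock: 28.72
tcp_pos: [0.468, 0.3638, 0.2588]
orientation: [0.002, 0.825, 0.565, 0.003]
wrist_force: [0.1, -0.3, 0.6]
finger_gap: 0.0853
```

```bash
python3 - <<'E'
from fk import *
s=snap('side','s22'); crop(s,'s22c',240,200,440,380,4)
t=snap('top','t22'); crop(t,'t22c',160,140,480,340,2.5)
st(); t0=cv2.imread('pics/top0.png')
# cup shift check
a=cv2.cvtColor(t0,6);b=cv2.cvtColor(t[:,:,::-1].copy(),6)
for r in((375,165,455,215),(170,140,215,190),(395,210,440,325)):
    x0,y0,x1,y1=r; print(r,cv2.phaseCorrelate(np.float32(a[y0:y1,x0:x1]),np.float32(b[y0:y1,x0:x1])))
E
```

```text
t 28.8167 q [ 0.5221  0.3357  0.1446  1.3738 -0.0046  0.8953] p [0.4687 0.3604 0.2589] F [ 0.3802 -0.041  -0.2328] gap 0.08542120175035826
[[ 0.3646  0.9311  0.0074]
 [ 0.9312 -0.3646 -0.0011]
 [ 0.0017  0.0073 -1.    ]]
(375, 165, 455, 215) ((0.004565541189073485, -0.013930637340173746), 0.9846260610818863)
(170, 140, 215, 190) ((0.48586344385601166, -0.06158737969992245), 0.9842433342403836)
(395, 210, 440, 325) ((0.8196814607092904, 0.09557589427467406), 0.9238774359667743)
```

View pics/s22c.png

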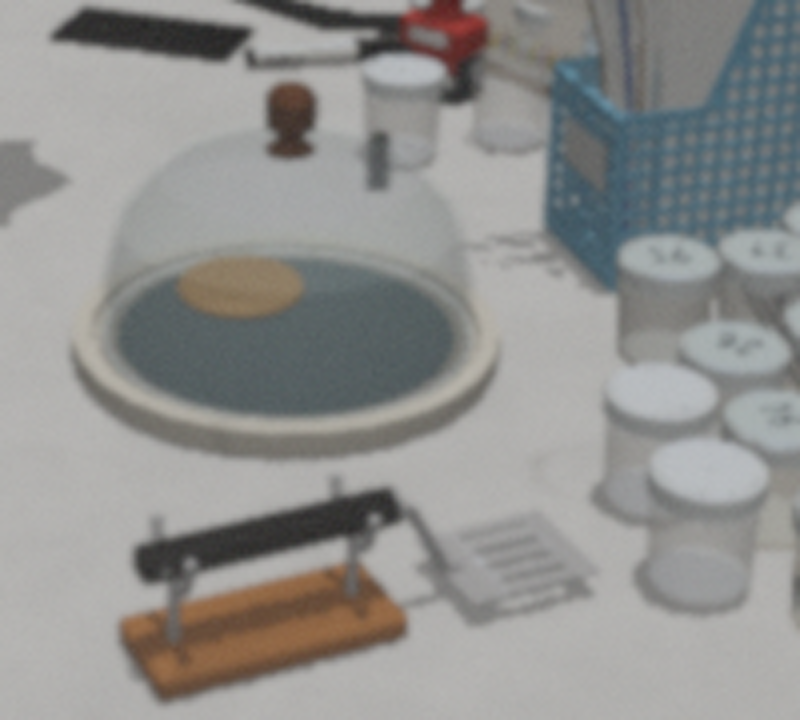

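View pics/t22c.png

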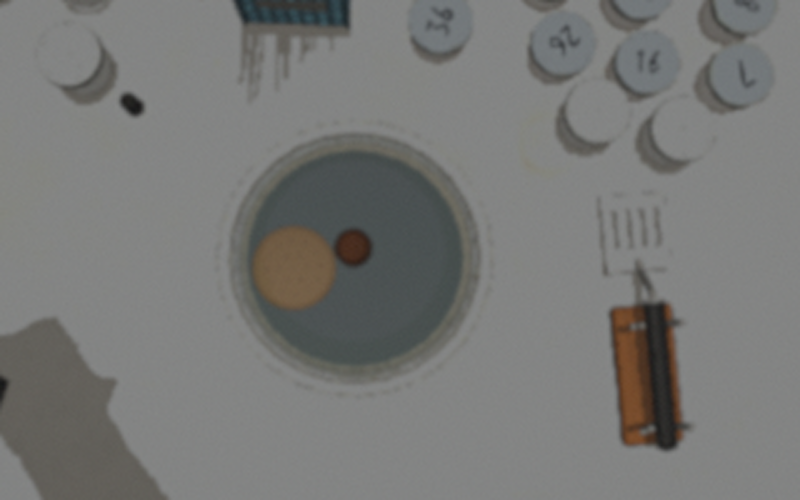

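The final views show the dome level inside the rim with its knob at side crop (291,120). The golden underside is up inside it, the turner is in both forks, and the cups are in place. Handing in.

```bash
python3 - <<'E'
from h import *
print(env.hand_in()); print(status.get_state()['clock'])
E
```

```text
the job is handed in; nothing more can be done
None
the job is handed in; nothing more can be done
```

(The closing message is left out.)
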